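Pile the counted dishes and lean the counting plate on the stand

ROBOT

A 6-joint arm with a two-finger parallel gripper is mounted at the origin on a cart in front of the work surface, level with it; the furniture and walls round the work are solid. World frame = base frame: x ahead of the robot, y to its left, z up, the work surface at z = 0. Lengths are in mm, angles in degrees, forces in N, time in s.
With the tool pointing down it reaches from about 300 to 850 mm from the base axis. Payload 4.2 kg.
Tool frame: the origin (TCP) lies at the very end of the fingers, on their centre line; the grasp point (between the pads) lies 19 mm behind it; z points along the fingers, y is the line along which they close (so a half turn about z gives the same grasp; the last joint's range is limited). The gripper opens to 91 mm and grips with 3 to 60 N. Pads are 32 mm wide; open, the fingers measure 118 mm over their backs; the gripper's body (76 mm by 178 mm) begins 60 mm behind the grasp point.
Start: joints at [-66.062, 18.312, 89.639, -0, 72.044, -1.146], TCP at [243.775, -520.785, 213.976] pointing down, gripper open.
Joint ranges: [-177.97, 177.97], [-48.28, 115.42], [12.27, 149.76], [-77.06, 257.06], [2.81, 150.46], [-146.56, 146.56]. Speed limits (degrees/s): [147.25, 147.25, 180, 180, 180, 180].

INTERFACE

Orientations are given as [roll, pitch, yaw] about the fixed x, y, z axes, in that order (R = Rz(yaw) Ry(pitch) Rx(roll)).
In Python, from workcell import env, grab_frame gives the robot as it stands. The module is installed in compiled form; this text tells all that it offers.
- The arm moves only by the tool move_arm, never from a script. Its argument "plan" is a list of rows, each an object of numbers: "tx", "ty", "tz": the shift along the tool's x, y, z in cm; "wx", "wy", "wz": the turn, a rotation vector about the tool's x, y, z in rad. In form: [{"tx": .., "ty": .., "tz": .., "wx": .., "wy": .., "wz": ..}, ...]. A call has 1 to 12 rows; each row shifts and turns the commanded pose from where the row before left it, along the tool's axes as they then stand; what a row does not reach is not made up. A row lasts 1/12 s, in which the tool goes at most 41.7 mm and 7.16 degrees, less where a joint would pass 70% of its speed; a pose out of reach is approached as far as the arm can. A call is refused whole if a number of a shift passes 4.17 or a number of a turn 0.125, either way. A call with a gripper value outside its range is refused whole. "gripper" is the finger opening in cm, from 0 to 9.12, set as the call begins (left out, the last holds). The fingers move at their own pace and stop on an object; "force" is the grip in N (left out, the last holds). Time passes only in rows, so rows that do not move let the fingers close. It gives the time, the measured TCP pose, the force, the opening and the grip force at its end, in the units of the state.
- env.state(): the state, without advancing time (a new reading comes with each control period).
- grab_frame(name): name is "scene" or "side" or "wrist"; returns a dict with "color" (480x640x3 uint8, red, green, blue), "vfov" (degrees; the focal length in pixels is half the picture's height over the tangent of half this angle, whatever the lens; pixels are square), "cx", "cy" (the principal point, pixels), "view" (4x4, takes a point from world to camera coordinates). Camera axes: x right, y up, looking along -z (the intrinsics and any distortion apply to the point x, -y, -z); pixel columns grow to the right and rows downward; lengths in mm; the calibration is good to about 2 mm. The wrist camera is an equidistant fisheye: a pixel r from the principal point sees the ray r / f radians off the axis. A picture is of the moment at which its call begins. There is no depth.
- env.job_done(): hands the job in; it is judged then, once.
The state is a dict: "time_s": time; "qpos": joint angles; "qvel": joint speeds; "effort": joint torques, N m; "ee_pos": TCP position; "ee_rot": TCP orientation; "force": force on the tool from outside, world axes, zero at the start; "torque": the same for the moment, N m; "gripper_width": finger opening in mm; "gripper_force": force on a finger pad.
Only numpy, scipy, OpenCV 4.12 (cv2) and the standard library are available. Lean on these libraries where they do the work, as an engineer would, in place of code of your own. Each camera call takes 0.05 s, during which the arm holds its last target. There are 200 camera calls.

TASK

The counting is over: take the two small petri dishes off the sloping stand and the third small one off the bench, and stack all three in one neat, straight pile centred on the large petri dish, which stays where it is. Then lean the flat grey counting plate, grid face out, on the empty stand, lengthways up the slope in the middle of the deck, with its lower end standing on the lip. Leave everything else where it is.

Things in the scene. Friction and masses are not known exactly. Their poses are not given: they have to be found in the camera images.
- dish_a: Small beige closed round petri dish, 60 mm across (63 with its label tab), 14 mm high, rigid and used as one solid disc; origin at the centre of its underside, z up through its lid. At the start it lies on the sloping deck of the stand, resting on the lip, in the left half as the robot sees it.
- dish_b: Small beige closed round petri dish, 60 mm across (63 with its label tab), 14 mm high, rigid and used as one solid disc; origin at the centre of its underside, z up through its lid. At the start it lies on the sloping deck of the stand, resting on the lip, in the right half.
- dish_c: Small beige closed round petri dish, 60 mm across (63 with its label tab), 14 mm high, rigid and used as one solid disc; origin at the centre of its underside, z up through its lid. At the start it lies flat on the bench.
- big_dish: The large petri dish, 90 mm across, 14 mm high, lying flat on the bench, loose; origin at the centre of its underside. The pile is built on it.
- count_plate: Flat grey counting plate with a fine white grid on its upper face, 140 x 60 x 10 mm, about 0.1 kg, lying flat on the bench at the start. Origin at the centre of its underside (the face without grid); x along the 140 mm, y along the 60 mm, z up out of the grid face. Its two ends are alike.
- deck: Sloping deck of the fixed aluminium stand, 160 mm up the slope, 200 mm wide, inclined 35 degrees, low side towards the robot. Origin: centre of its upper surface, 60 mm above the bench; x up the slope, y level to the left, z out of the surface. Lip along the low edge 6 mm high, inner face at x = -75 mm; no side walls. With its end on the lip the plate's origin is at x = -5 mm, z = 0.
- timer: White bench timer, 62 x 66 x 19 mm, bystander; origin under its centre.
- tape_roll: Flat-lying roll of tape with a hole, 63 mm across, 19 mm high, bystander (not a dish); origin under its centre.
- vial: Capped vial, 28 mm across, 113 mm high, standing, bystander; origin under its centre.
- bottle: Bottle with screw cap, 56 mm across, 111 mm high, standing, bystander; origin under its centre.
- note_pad: Square note pad, 76 mm, 11 mm thick, bystander; origin under its centre.
- dropper: Small brown dropper bottle, 30 mm across, 86 mm high, standing, bystander; origin under its centre.
- black_marker: Black marker pen, 142 mm long, lying, bystander; origin under its centre.
Not all that is in view belongs to the job. What is shaped like the dish_c but blue is not meant.

How it is judged (in metres and radians):
On the way, in this order (a step that is already met when the one before it is completed fails the run):
1. the three small dishes stand in one straight pile on the large dish (horizontal distance between each of dish_a, dish_b, dish_c and big_dish below 0.01 m and height (world z) of dish_a between 0.01 and 0.05 m and angle between each of dish_a, dish_b, dish_c's own z axis and vertical below 0.06 rad and height (world z) of dish_b between 0.01 and 0.05 m and height (world z) of dish_c between 0.01 and 0.05 m and horizontal distance between dish_a and dish_b below 0.006 m and horizontal distance between each of dish_a, dish_b and dish_c below 0.006 m and distance of big_dish from where it was at the start of the episode below 0.03 m and contact force between the fingers and dish_a below 0.05 N and contact force between the fingers and dish_b below 0.05 N and contact force between the fingers and dish_c below 0.05 N), for 0.2 s.
2. the counting plate leans on the stand's deck with its end on the lip (angle between the z axis of count_plate and the z axis of deck, either way round below 0.09 rad and angle between the x axis of count_plate and the x axis of deck, either way round below 0.14 rad and x of count_plate in the frame of deck between -0.012 and 0.003 m and y of count_plate in the frame of deck between -0.015 and 0.015 m and z of count_plate in the frame of deck between -0.004 and 0.005 m and angle between count_plate's own z axis and vertical below 1 rad), for 0.2 s.
At the end, for the whole second after the job is handed in: Small dishes piled level on the large dish, within 10 mm of its centre, 6 mm of one another; large dish within 30 mm of its start. Plate on the deck, grid out, flush (5 mm, 0.09 rad), lengthways (0.14 rad), within 15 mm of the middle line, lower end within 8 mm of the lip. All at rest (all of step 2 and horizontal distance between each of dish_a, dish_b, dish_c and big_dish below 0.01 m and height (world z) of dish_a between 0.01 and 0.05 m and angle between each of dish_a, dish_b, dish_c's own z axis and vertical below 0.06 rad and height (world z) of dish_b between 0.01 and 0.05 m and height (world z) of dish_c between 0.01 and 0.05 m and horizontal distance between dish_a and dish_b below 0.006 m and horizontal distance between each of dish_a, dish_b and dish_c below 0.006 m and distance of big_dish from where it was at the start of the episode below 0.03 m and linear speed of each of dish_a, dish_b, dish_c, big_dish, count_plate below 0.02 m/s); the robot touches nothing.
It fails at once if a bystander is pushed more than 30 mm or tipped over (distance of any of timer, tape_roll, vial, bottle, note_pad, dropper, black_marker from where it was at the start of the episode above 0.03 m or angle between any of vial, bottle, dropper's own z axis and vertical above 0.6 rad).
It also fails if it takes over 72 s, if anything falls off the work surface, if the arm or the gripper's body presses on something with over 40 N, if the wrist force passes 120 N, or if a joint passes its speed limit or range.

## Working session

There is one attempt and no reset: what is moved stays moved. The work goes in short steps, Python scripts to look and compute and a tool call to move; the robot and the scene stay as the last step left them, time stands still between calls to the robot, and variables do not carry over. Pictures are saved under pics/ and viewed, at most 10 in all, crops included, and the job is handed in when it is done.

Besides the shell and the picture viewer there is one more tool, called in YAML: its name, and indented under it one key for each argument. move_arm: Moves the arm, as the interface text tells. Its arguments: {"type":"object","properties":{"plan":{"type":"array","items":{"type":"object","properties":{"tx":{"type":"number"},"ty":{"type":"number"},"tz":{"type":"number"},"wx":{"type":"number"},"wy":{"type":"number"},"wz":{"type":"number"}}}},"gripper":{"type":"number"},"force":{"type":"number"}},"required":["plan"]}

```bash
mkdir -p pics
cat > h.py <<'E'
import numpy as np, cv2
from scipy.spatial.transform import Rotation as R
from workcell import env, grab_frame
def ray(f,u,v,name):
    H=480; foc=H/2/np.tan(np.radians(f["vfov"]/2)); a=(u-f["cx"])/foc; b=(v-f["cy"])/foc
    if name=="wrist":
        r=np.hypot(a,b); d=np.array([np.sin(r)*a/max(r,1e-9),-np.sin(r)*b/max(r,1e-9),-np.cos(r)])
    else: d=np.array([a,-b,-1.])
    V=np.array(f["view"]); return -V[:3,:3].T@V[:3,3], V[:3,:3].T@d
def onz(f,u,v,z,name):
    o,d=ray(f,u,v,name); return o+d*(z-o[2])/d[2]
def proj(f,p,name):
    V=np.array(f["view"]); c=V[:3,:3]@np.array(p)+V[:3,3]; foc=240/np.tan(np.radians(f["vfov"]/2))
    x,y,z=c[0],-c[1],-c[2]
    if name=="wrist":
        r=np.hypot(x,y); t=np.arctan2(r,z); return f["cx"]+foc*t*x/r, f["cy"]+foc*t*y/r
    return f["cx"]+foc*x/z, f["cy"]+foc*y/z
E
python3 - <<'E'
from h import *
for n in("scene","side","wrist"):
    f=grab_frame(n); cv2.imwrite(f"pics/{n}0.png",f["color"][:,:,::-1]); 
    import pickle; pickle.dump(f,open(f"{n}0.pkl","wb"))
    V=np.array(f["view"]); print(n,f["vfov"],f["cx"],f["cy"],(-V[:3,:3].T@V[:3,3]).round(1),(-V[2,:3]).round(3))
s=env.state(); print(s)
E
```

```text
scene 46.18527826255686 319.2915067601192 237.69027856857772 [-827.  -897.7  846.2] [ 0.753  0.504 -0.423]
side 42.7707555200345 319.2334715146223 247.4388181041396 [  448.8 -1335.9   952. ] [ 0.044  0.836 -0.546]
wrist 65.70646984690485 316.5186949034972 237.83470223410026 [ 311.4 -488.4  384.5] [-0.242 -0.112 -0.964]
{'time_s': 0.15, 'qpos': array([-6.60608692e+01,  1.83440239e+01,  8.96885776e+01, -2.19619427e-03,
        7.20461033e+01, -1.14635794e+00]), 'qvel': array([ 0.02336541, -0.02895367, -0.21891613, -0.03994755, -0.00031136,
        0.02656145]), 'effort': array([ 5.46554274e-04, -4.12771332e+01, -2.32154757e+01,  7.26574729e-02,
        4.32938326e-02, -9.81718267e-05]), 'ee_pos': array([ 243.61515188, -520.42544781,  213.31745482]), 'ee_rot': array([-1.79921269e+02,  5.13302445e-04,  2.50861675e+01]), 'force': array([ 0.07431938,  0.714616  , -0.31717008]), 'torque': array([-0.03562585, -0.00946546,  0.00744361]), 'gripper_force': 0.0, 'gripper_width': 91.44385223949521}
```

View pics/scene0.png

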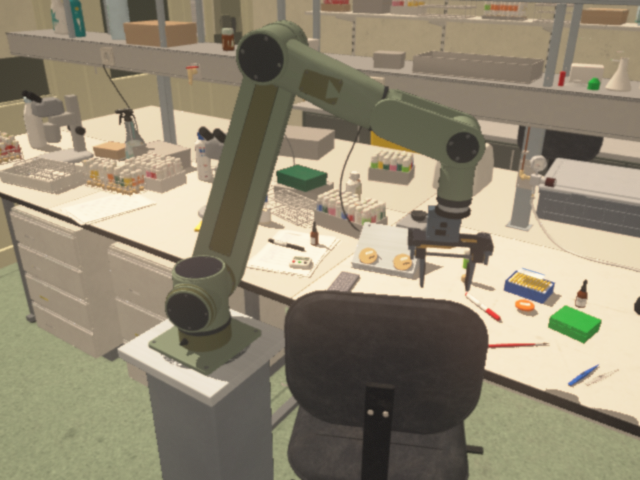

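View pics/side0.png

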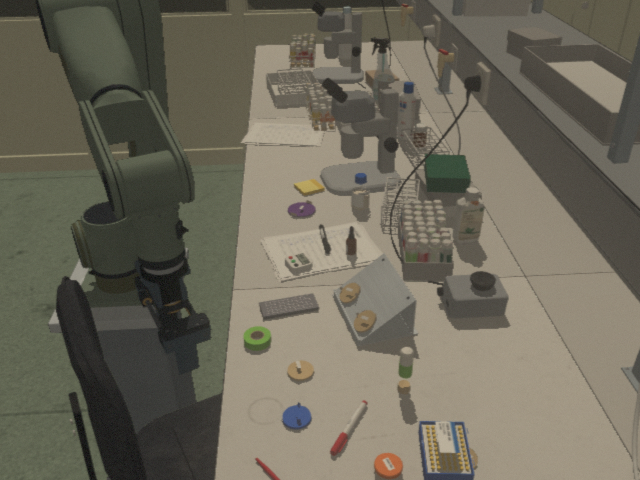

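The side view shows these beige or dish-like candidates:
- dishes on the stand at (349,293) and (365,321)
- a beige dish on the bench at (300,370)
- a blue dish at (297,417) and a purple one at (302,209), neither meant
- green tape at (257,338)
- an orange disc at (388,465)
- a clear ring at (267,410), probably big_dish
- a grey plate at (289,306)

I'll check them in a crop.

Run:
```python
from h import *; import pickle
f=pickle.load(open("side0.pkl","rb")); c=f["color"][230:450,225:505,::-1]
cv2.imwrite("pics/crop1.png",cv2.resize(c,None,fx=2.7,fy=2.7,interpolation=cv2.INTER_CUBIC))
for n,u,v,z in [("c",300,370,14),("big",267,410,7),("plate",289,306,10),("blue",297,417,14),("tape",257,338,19),("a",349,293,45),("b",365,321,45),("vial",405,385,0),("marker_red",350,428,5),("purple",302,209,14),("timer",299,262,19),("dropper",351,250,0),("chair?",70,300,0)]:
    print(n,onz(f,u,v,z,"side").round(0))
```

```text
c [ 454. -377.   14.]
big [ 384. -477.    7.]
plate [ 435. -150.   10.]
blue [ 444. -506.   14.]
tape [ 360. -272.   19.]
a [ 582. -155.   45.]
b [ 608. -262.   45.]
vial [ 674. -423.    0.]
marker_red [ 546. -533.    5.]
purple [485. 323.  14.]
timer [466.  26.  19.]
dropper [614. 102.   0.]
chair? [-119.  -70.    0.]
```

View pics/crop1.png

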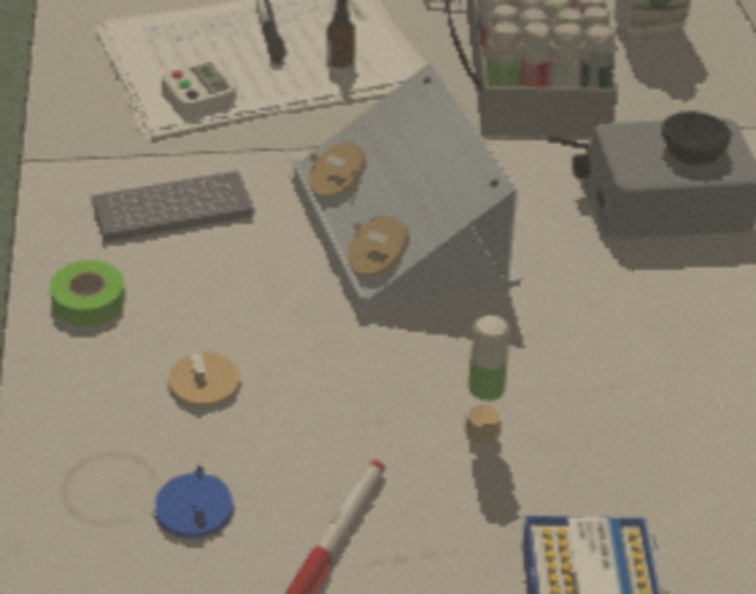

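View pics/wrist0.png

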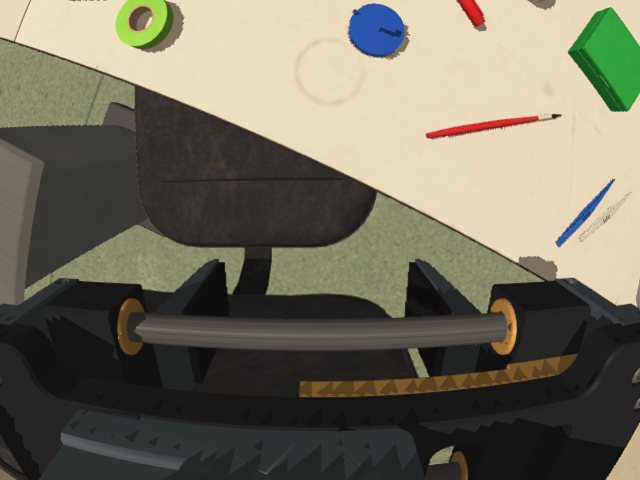

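The crop shows the grey plate at (289,306), dish_c at (300,370), dishes a and b on the stand, and the vial at (405,385). The faint ring at (267,410) looks like a flat stain. The purple disc at (302,209) is further away yet just as wide, so I'll measure all the candidate diameters.

Run:
```python
from h import *; import pickle
f=pickle.load(open("side0.pkl","rb")); hsv=cv2.cvtColor(f["color"],cv2.COLOR_RGB2HSV)
def blob(u,v,z,lab):
    h,s,_=hsv[v,u].astype(int)
    m=((abs(hsv[:,:,0].astype(int)-h)<9)&(hsv[:,:,1]>0.6*s)).astype(np.uint8)
    n,l,st,c=cv2.connectedComponentsWithStats(m); k=l[v,u]; x,y,w,hh,_=st[k]
    P=onz(f,x,y+hh/2,z,"side");Q=onz(f,x+w,y+hh/2,z,"side"); print(lab,hsv[v,u],st[k],"ctr",onz(f,x+w/2,y+hh/2,z,"side").round(0),"diam",np.linalg.norm(P-Q).round(0))
blob(302,207,10,"purple");blob(294,421,10,"blue");blob(298,372,10,"c");blob(344,299,45,"a");blob(360,327,45,"b")
blob(250,344,10,"tape");blob(382,468,10,"orange");blob(308,187,10,"pad")
cr=lambda u,v,z:onz(f,225+u/2.7,230+v/2.7,z,"side").round(0)
z0,z1=60-80*np.sin(np.radians(35)),60+80*np.sin(np.radians(35))
LL,LR,HL,HR=cr(297,168,z0+3),cr(362,298,z0+3),cr(430,65,z1),cr(513,188,z1)
print(LL,LR,HL,HR, (LL+LR+HL+HR)/4, np.linalg.norm(LL-LR),np.linalg.norm(LL-HL),np.linalg.norm(HL-HR))
print("ring d",np.linalg.norm(onz(f,249,410,0,"side")-onz(f,284,410,0,"side")))
print("bottle",onz(f,361,209,0,"side").round(0),"vial",onz(f,405,388,0,"side").round(0),"plate corners",cr(95,215,5),cr(105,238,0),cr(253,208,5),cr(240,175,10),cr(93,195,10))
```

```text
purple [ 14  41 151] [300 206   3   3   6] ctr [484. 340.  10.] diam 9.0
blue [112 108 127] [283 405  28  23 487] ctr [ 444. -501.   10.] diam 55.0
c [ 19  79 103] [280 353  38  29 562] ctr [ 452. -365.   10.] diam 82.0
a [ 16  96 135] [340 283  20  20 296] ctr [ 584. -155.   45.] diam 49.0
b [ 18  99 134] [354 310  22  22 356] ctr [ 608. -262.   45.] diam 50.0
tape [ 43 106  96] [243 326  28  25 466] ctr [ 359. -264.   10.] diam 64.0
orange [ 10 163 180] [374 453  29  26 529] ctr [ 606. -629.   10.] diam 53.0
pad [ 23 124 177] [294 179  31  17 345] ctr [515. 472.  10.] diam 103.0
[ 551. -113.   17.] [ 591. -296.   17.] [676. -83. 106.] [ 717. -270.  106.] [ 633.75 -190.5    61.5 ] 187.3205808233575 156.35216659835578 191.44189719076647
ring d 70.97156639674374
bottle [670. 332.   0.] vial [ 672. -432.    0.] plate corners [ 364. -153.    5.] [ 373. -180.    0.] [ 508. -154.    5.] [ 498. -110.   10.] [ 362. -129.   10.]
```

The purple disc at (302,209) is about 86 mm across, so it is big_dish. The ring is only 71 mm and is a stain. The stand's yaw is about 12°. Next I move over the work for an overview.

move_arm:
  plan:
    - {"tx": 2.9,"ty": -1.84,"tz": -1.37}
    - {"tx": 2.9,"ty": -1.84,"tz": -1.37}
    - {"tx": 2.9,"ty": -1.84,"tz": -1.37}
    - {"tx": 2.9,"ty": -1.84,"tz": -1.37}
    - {"tx": 2.9,"ty": -1.84,"tz": -1.37}
    - {"tx": 2.9,"ty": -1.84,"tz": -1.37}
    - {"tx": 2.9,"ty": -1.84,"tz": -1.37}
    - {"tx": 2.9,"ty": -1.84,"tz": -1.37}
    - {"tx": 2.9,"ty": -1.84,"tz": -1.37}
    - {"tx": 2.9,"ty": -1.84,"tz": -1.37,"wz": 0.114}
    - {"wz": 0.114}
    - {}
  gripper: 9.12

```text
schema error: expected keys tx, ty, tz, wx, wy, wz
```

Run:
```python
from h import *; import pickle
f=grab_frame("wrist"); cv2.imwrite("pics/w1.png",f["color"][:,:,::-1]); pickle.dump(f,open("w1.pkl","wb")); s=env.state(); print(s["ee_pos"],s["ee_rot"],s["qpos"].round(1))
```

```text
[ 243.64649451 -520.49613343  213.42551467] [-1.79937283e+02 -1.24557841e-03  2.50826030e+01] [-66.1  18.3  89.7  -0.   72.   -1.1]
```

View pics/w1.png

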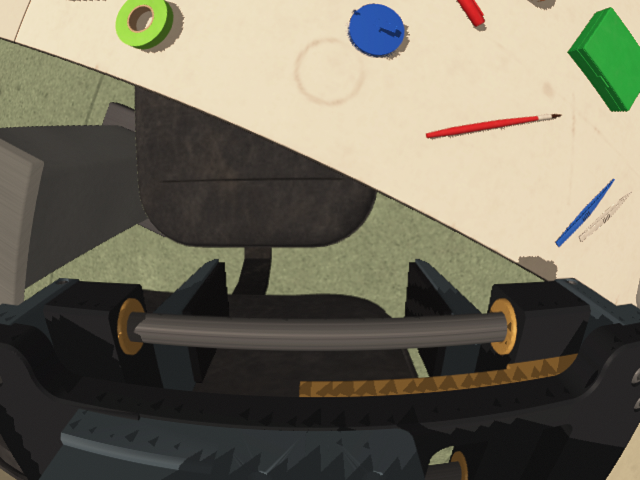

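The move was refused because every key is required, so the arm stayed put and the picture is the same as before. I'll resend it with full rows.

move_arm:
  plan:
    - {"tx": 2.9,"ty": -1.84,"tz": -1.37,"wx": 0,"wy": 0,"wz": 0}
    - {"tx": 2.9,"ty": -1.84,"tz": -1.37,"wx": 0,"wy": 0,"wz": 0}
    - {"tx": 2.9,"ty": -1.84,"tz": -1.37,"wx": 0,"wy": 0,"wz": 0}
    - {"tx": 2.9,"ty": -1.84,"tz": -1.37,"wx": 0,"wy": 0,"wz": 0}
    - {"tx": 2.9,"ty": -1.84,"tz": -1.37,"wx": 0,"wy": 0,"wz": 0}
    - {"tx": 2.9,"ty": -1.84,"tz": -1.37,"wx": 0,"wy": 0,"wz": 0}
    - {"tx": 2.9,"ty": -1.84,"tz": -1.37,"wx": 0,"wy": 0,"wz": 0}
    - {"tx": 2.9,"ty": -1.84,"tz": -1.37,"wx": 0,"wy": 0,"wz": 0}
    - {"tx": 2.9,"ty": -1.84,"tz": -1.37,"wx": 0,"wy": 0,"wz": 0}
    - {"tx": 2.9,"ty": -1.84,"tz": -1.37,"wx": 0,"wy": 0,"wz": 0}
    - {"tx": 0,"ty": 0,"tz": 0,"wx": 0,"wy": 0,"wz": 0.114}
    - {"tx": 0,"ty": 0,"tz": 0,"wx": 0,"wy": 0,"wz": 0.114}
  gripper: 9.12

```text
time_s: 1.2
ee_pos: [429.6, -229.5, 351.8]
ee_rot: [179.9, -0.1, 11.9]
force: [-0.3, 0.4, 0.7]
gripper_width: 91.5
gripper_force: 0.0
```

Run:
```python
from h import *; import pickle
f=grab_frame("wrist"); cv2.imwrite("pics/w2.png",f["color"][:,:,::-1]); pickle.dump(f,open("w2.pkl","wb")); s=env.state(); print(s["ee_pos"],s["ee_rot"],s["qpos"].round(1))
```

```text
[ 429.04066068 -230.17666738  351.26453303] [ 1.79962375e+02 -2.79917561e-02  1.16426215e+01] [-29.6   6.9  85.3  -0.   87.8  48.8]
```

View pics/w2.png

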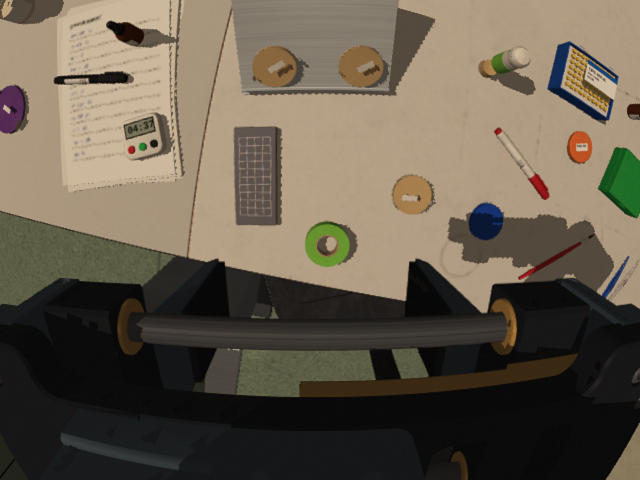

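The wrist view shows dish_a at (274,66), dish_b at (361,66), dish_c at (412,195), the plate at (257,175), the deck's low corners near (242,93) and (390,93), and purple big_dish at (8,108). Next I measure positions.

```bash
cat >> h.py <<'E'
def dishc(f,u,v,name="wrist",win=45):
    """hull of the coloured blob around (u,v)"""
    hsv=cv2.cvtColor(f["color"],cv2.COLOR_RGB2HSV).astype(int)
    x0,y0=max(u-win,0),max(v-win,0); w=hsv[y0:v+win,x0:u+win]
    return w,x0,y0
def onplane(f,u,v,p0,n,name):
    o,d=ray(f,u,v,name); return o+d*(np.dot(np.array(p0)-o,n)/np.dot(d,n))
def hull(m,x0,y0,seed):
    n,l,st,c=cv2.connectedComponentsWithStats(m.astype(np.uint8)); k=1+np.argmax(st[1:,4])
    cs,_=cv2.findContours((l==k).astype(np.uint8),cv2.RETR_EXTERNAL,cv2.CHAIN_APPROX_NONE)
    return cv2.convexHull(max(cs,key=cv2.contourArea)).reshape(-1,2)+[x0,y0]
E
python3 - <<'E'
from h import *; import pickle
f=pickle.load(open("w2.pkl","rb"))
th=np.radians(35)
yaw=np.radians(12); n=np.array([-np.sin(th)*np.cos(yaw),-np.sin(th)*np.sin(yaw),np.cos(th)]); D0=np.array([634,-190,60.])
def circ(P):
    P=np.array(P); (c,r)=cv2.minEnclosingCircle(P[:,:2].astype(np.float32)); return c,r
for lab,u,v in [("a",274,66),("b",361,66),("c",412,195),("big",8,108),("blue",486,221)]:
    w,x0,y0=dishc(f,u,v,win=32)
    hv=w[...,0];sv=w[...,1]
    print(lab,"hsv",w[v-y0+8,u-x0-8 if u>20 else 4], "bg",w[3,3],w[-3,-3])
    if lab in "abc": m=(sv>90)&(abs(hv-16)<6)
    elif lab=="big": m=(hv>125)&(hv<165)&(sv>60)
    else: m=(abs(hv-112)<12)&(sv>110)
    h=hull(m,x0,y0,None); e=cv2.fitEllipse(h.astype(np.float32))
    if lab in "ab":
        P=np.array([onplane(f,a+.5,b+.5,D0+14*n,n,"wrist") for a,b in h]); ctr=onplane(f,e[0][0]+.5,e[0][1]+.5,D0+14*n,n,"wrist")
        base=ctr-14*n
    else: P=np.array([onz(f,a+.5,b+.5,14,"wrist") for a,b in h]); ctr=onz(f,e[0][0]+.5,e[0][1]+.5,14,"wrist"); base=ctr
    d=np.linalg.norm(P-ctr,axis=1); print("  ell",np.round(e,1) if 0 else [np.round(x,1) for x in e],"ctr",ctr.round(1),"base",base.round(1),"radii min/max",d.min().round(1),d.max().round(1),"at",(P[d.argmax()]-ctr).round(0))
# plate
hsv=cv2.cvtColor(f["color"],cv2.COLOR_RGB2HSV).astype(int)
print("plate hsv",hsv[140,240],hsv[200,275],"bench",hsv[175,210],"deck",hsv[30,300])
w=hsv[115:240,220:295]; m=(w[...,2]<w[...,2].max()*0.62)
h=hull(m,220,115,None); r=cv2.minAreaRect(h.astype(np.float32)); b=cv2.boxPoints(r); print(r,b.round(0).tolist())
for q in b: print(onz(f,q[0]+.5,q[1]+.5,10,"wrist").round(1))
print("lip corners",[onz(f,u,v,19,"wrist").round(1) for u,v in((242,93),(389,93))])
E
```

```text
a hsv [ 17 139 136] bg [ 17  43 126] [ 17  66 181]
  ell [array([274. ,  66.3]), array([41.7, 45.4]), np.float64(81.8)] ctr [ 582.6 -143.    48.7] base [ 590.5 -141.4   37.3] radii min/max 27.7 32.1 at [-19.  24. -10.]
b hsv [ 16 136 137] bg [ 17  45 130] [ 17  73 119]
  ell [array([360.6,  65.8]), array([41.4, 44.8]), np.float64(94.0)] ctr [ 605.8 -249.6   49.1] base [ 613.7 -248.    37.7] radii min/max 27.3 30.7 at [-22. -14. -17.]
c hsv [ 17 138 164] bg [ 17  66 181] [ 17  67 176]
  ell [array([411.7, 194.3]), array([39.5, 40.2]), np.float64(133.5)] ctr [ 455.1 -362.4   14. ] base [ 455.1 -362.4   14. ] radii min/max 27.9 30.9 at [ -3. -31.   0.]
big hsv [152 134  84] bg [ 18  65 172] [ 16  67 172]
  ell [array([  9.4, 109. ]), array([29.7, 48.9]), np.float64(8.3)] ctr [482.6 328.9  14. ] base [482.6 328.9  14. ] radii min/max 40.6 45.3 at [30. 34.  0.]
blue hsv [111 210  51] bg [ 16  66 178] [16 71 83]
  ell [array([485.7, 221.3]), array([32.8, 36.3]), np.float64(23.1)] ctr [ 442.9 -488.7   14. ] base [ 442.9 -488.7   14. ] radii min/max 27.0 29.9 at [  2. -30.   0.]
plate hsv [11 45 96] [11 50 72] bench [ 16  65 183] deck [ 18  44 134]
((257.5, 175.5), (97.0, 47.0), 90.0) [[234.0, 127.0], [281.0, 127.0], [281.0, 224.0], [234.0, 224.0]]
[495.8 -99.6  10. ]
[ 507.4 -164.2   10. ]
[ 373.4 -190.4   10. ]
[ 359.5 -123.4   10. ]
lip corners [array([ 544.4, -102.5,   19. ]), array([ 585.3, -296.6,   19. ])]
```

Run:
```python
from h import *; import pickle
f=pickle.load(open("w2.pkl","rb")); g=pickle.load(open("side0.pkl","rb"))
C=lambda f,u,v,w:cv2.resize(f["color"][v-w:v+w,u-w:u+w,::-1],(260,260),interpolation=cv2.INTER_CUBIC)
im=np.vstack([np.hstack([C(f,274,66,32),C(f,361,66,32),C(f,412,195,32)]),np.hstack([C(g,349,293,20),C(g,365,321,20),C(g,300,370,20)])]); cv2.imwrite("pics/z.png",im)
```

```text
(no output)
```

View pics/z.png

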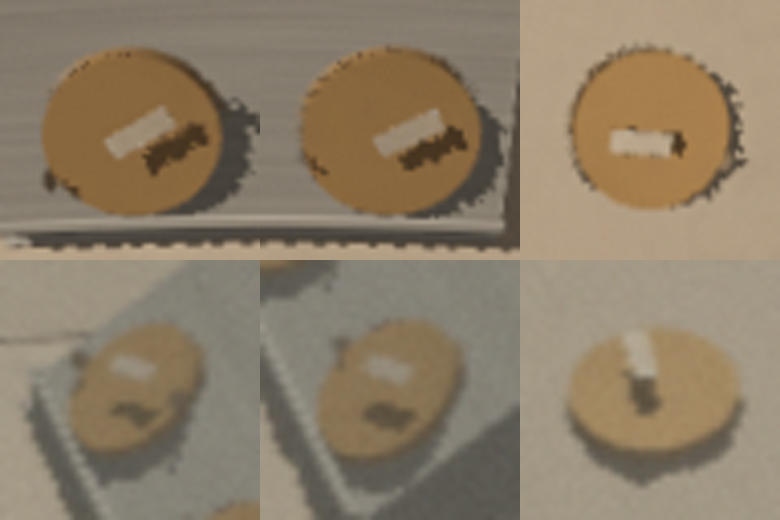

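The labels, and so the tabs, lie along the closing line for dish_c, so I'll turn about 50° for that grasp. I move above dish_c and recheck there.

move_arm:
  plan:
    - {"tx": 0,"ty": 3.37,"tz": 2.0,"wx": 0,"wy": 0,"wz": 0}
    - {"tx": 0,"ty": 3.37,"tz": 2.0,"wx": 0,"wy": 0,"wz": 0}
    - {"tx": 0,"ty": 3.37,"tz": 2.0,"wx": 0,"wy": 0,"wz": 0}
    - {"tx": -0.1,"ty": 3.37,"tz": 2.0,"wx": 0,"wy": 0,"wz": 0}
    - {"tx": 0,"ty": 0,"tz": 2.1,"wx": 0,"wy": 0,"wz": -0.124}
    - {"tx": 0,"ty": 0,"tz": 2.1,"wx": 0,"wy": 0,"wz": -0.124}
    - {"tx": 0,"ty": 0,"tz": 2.1,"wx": 0,"wy": 0,"wz": -0.124}
    - {"tx": 0,"ty": 0,"tz": 2.1,"wx": 0,"wy": 0,"wz": -0.124}
    - {"tx": 0,"ty": 0,"tz": 2.1,"wx": 0,"wy": 0,"wz": -0.124}
    - {"tx": 0,"ty": 0,"tz": 2.1,"wx": 0,"wy": 0,"wz": -0.124}
    - {"tx": 0,"ty": 0,"tz": 2.1,"wx": 0,"wy": 0,"wz": -0.124}
    - {"tx": 0,"ty": 0,"tz": 0,"wx": 0,"wy": 0,"wz": 0}

```text
time_s: 2.25
ee_pos: [452.7, -361.5, 119.5]
ee_rot: [-179.5, -0.1, 62.0]
force: [-0.3, 0.8, -0.8]
gripper_width: 91.2
gripper_force: 0.0
```

```bash
cat > g.py <<'E'
from h import *
def beige(f,u,v,win=60,smin=90):
    w,x0,y0=dishc(f,int(u),int(v),win=win); m=(w[...,1]>smin)&(abs(w[...,0]-16)<6)
    return hull(m,x0,y0,None)
def circle(f,h,p0,n=(0,0,1)):
    """centre on plane from hull, by algebraic circle fit in plane coords"""
    n=np.array(n,float); P=np.array([onplane(f,a+.5,b+.5,p0,n,"wrist") for a,b in h])
    ex=np.cross([0,1,0],n); ex/=np.linalg.norm(ex); ey=np.cross(n,ex); Q=np.c_[(P-p0)@ex,(P-p0)@ey]
    s=np.linalg.lstsq(np.c_[2*Q,np.ones(len(Q))],(Q**2).sum(1),rcond=None)[0]
    r=np.sqrt(s[2]+s[0]**2+s[1]**2); return p0+s[0]*ex+s[1]*ey, r
def rel(target_xyz):
    s=env.state(); M=R.from_euler("xyz",s["ee_rot"],degrees=True); print("pose",s["ee_pos"].round(1),s["ee_rot"].round(2),"shift tool cm",(M.inv().apply(np.array(target_xyz)-s["ee_pos"])/10).round(2))
E
python3 - <<'E'
from g import *
f=grab_frame("wrist"); cv2.imwrite("pics/w3.png",f["color"][:,:,::-1])
u,v=proj(f,[455,-362,14],"wrist"); print(u,v)
h=beige(f,u,v,70); c,r=circle(f,h,np.array([455,-362,14.])); print(c.round(1),r,h.min(0),h.max(0)); rel([c[0],c[1],3]); print(env.state()["qpos"].round(1))
E
```

```text
321.44252939282023 235.68200626553977
[ 455.7 -363.4   14. ] 28.571764103298044 [286 199] [358 272]
pose [ 454.  -362.4  121.8] [-1.7969e+02 -6.0000e-02  6.1670e+01] shift tool cm [-0.02  0.26 11.88]
[-39.7  23.1  96.4  -0.   60.8 -11.4]
```

move_arm:
  plan:
    - {"tx": 0,"ty": 0.2,"tz": 2.4,"wx": 0,"wy": 0,"wz": 0}
    - {"tx": 0,"ty": 0,"tz": 2.4,"wx": 0,"wy": 0,"wz": 0}
    - {"tx": 0,"ty": 0,"tz": 2.4,"wx": 0,"wy": 0,"wz": 0}
    - {"tx": 0,"ty": 0,"tz": 2.4,"wx": 0,"wy": 0,"wz": 0}
    - {"tx": 0,"ty": 0,"tz": 1.2,"wx": 0,"wy": 0,"wz": 0}
    - {"tx": 0,"ty": 0,"tz": 0.9,"wx": 0,"wy": 0,"wz": 0}
    - {"tx": 0,"ty": 0,"tz": 0,"wx": 0,"wy": 0,"wz": 0}
    - {"tx": 0,"ty": 0,"tz": 0,"wx": 0,"wy": 0,"wz": 0}
    - {"tx": 0,"ty": 0,"tz": 0,"wx": 0,"wy": 0,"wz": 0}

```text
time_s: 3.05
ee_pos: [458.3, -365.1, 8.5]
ee_rot: [179.8, 0.0, 61.7]
force: [0.1, -0.2, -0.2]
gripper_width: 91.5
gripper_force: 0.0
```

move_arm:
  plan:
    - {"tx": 0,"ty": 0,"tz": 0,"wx": 0,"wy": 0,"wz": 0}
    - {"tx": 0,"ty": 0,"tz": 0,"wx": 0,"wy": 0,"wz": 0}
    - {"tx": 0,"ty": 0,"tz": 0,"wx": 0,"wy": 0,"wz": 0}
    - {"tx": 0,"ty": 0,"tz": 0,"wx": 0,"wy": 0,"wz": 0}
    - {"tx": 0,"ty": 0,"tz": 0,"wx": 0,"wy": 0,"wz": 0}
    - {"tx": 0,"ty": 0,"tz": 0,"wx": 0,"wy": 0,"wz": 0}
  gripper: 5.0
  force: 15

```text
time_s: 3.55
ee_pos: [457.3, -364.2, 7.2]
ee_rot: [180.0, 0.0, 61.8]
force: [-1.1, -0.3, 1.6]
gripper_width: 59.2
gripper_force: 15.0
```

move_arm:
  plan:
    - {"tx": 0,"ty": 0,"tz": -3.5,"wx": 0,"wy": 0,"wz": 0}
    - {"tx": 0,"ty": 0,"tz": -3.5,"wx": 0,"wy": 0,"wz": 0}
    - {"tx": 0,"ty": 0,"tz": -3.5,"wx": 0,"wy": 0,"wz": 0}
    - {"tx": 0,"ty": 0,"tz": -3.5,"wx": 0,"wy": 0,"wz": 0}
    - {"tx": 0,"ty": 0,"tz": -3.5,"wx": 0,"wy": 0,"wz": 0}
    - {"tx": 3.46,"ty": -1.7,"tz": 0,"wx": 0,"wy": 0,"wz": 0}
    - {"tx": 3.46,"ty": -1.7,"tz": 0,"wx": 0,"wy": 0,"wz": 0}
    - {"tx": 3.46,"ty": -1.7,"tz": 0,"wx": 0,"wy": 0,"wz": 0}
    - {"tx": 3.46,"ty": -1.7,"tz": 0,"wx": 0,"wy": 0,"wz": 0}
    - {"tx": 3.46,"ty": -1.7,"tz": 0,"wx": 0,"wy": 0,"wz": 0}
    - {"tx": 3.46,"ty": -1.7,"tz": 0,"wx": 0,"wy": 0,"wz": 0}
    - {"tx": 3.46,"ty": -1.7,"tz": 0,"wx": 0,"wy": 0,"wz": 0}

```text
time_s: 4.55
ee_pos: [466.6, -92.7, 182.0]
ee_rot: [180.0, -0.0, 61.7]
force: [0.2, 0.5, -0.5]
gripper_width: 59.4
gripper_force: 15.0
```

move_arm:
  plan:
    - {"tx": 3.46,"ty": -1.7,"tz": 0,"wx": 0,"wy": 0,"wz": 0}
    - {"tx": 3.46,"ty": -1.7,"tz": 0,"wx": 0,"wy": 0,"wz": 0}
    - {"tx": 3.46,"ty": -1.7,"tz": 0,"wx": 0,"wy": 0,"wz": 0}
    - {"tx": 3.46,"ty": -1.7,"tz": 0,"wx": 0,"wy": 0,"wz": 0}
    - {"tx": 3.46,"ty": -1.7,"tz": 0,"wx": 0,"wy": 0,"wz": 0}
    - {"tx": 3.46,"ty": -1.7,"tz": 0,"wx": 0,"wy": 0,"wz": 0}
    - {"tx": 3.46,"ty": -1.7,"tz": 0,"wx": 0,"wy": 0,"wz": 0}
    - {"tx": 3.46,"ty": -1.7,"tz": 0,"wx": 0,"wy": 0,"wz": 0}
    - {"tx": 0,"ty": 0,"tz": 0,"wx": 0,"wy": 0,"wz": 0}
    - {"tx": 0,"ty": 0,"tz": 0,"wx": 0,"wy": 0,"wz": 0}

```text
time_s: 5.38
ee_pos: [477.9, 215.3, 181.5]
ee_rot: [-180.0, 0.0, 62.0]
force: [-0.6, -0.7, -0.5]
gripper_width: 59.6
gripper_force: 15.0
```

```bash
cat > big.py <<'E'
from g import *
def bigc(tag,z=14,p=(483,329)):
    f=grab_frame("wrist"); cv2.imwrite(f"pics/{tag}.png",f["color"][:,:,::-1]); u,v=map(int,proj(f,[*p,z],"wrist")); 
    hsv=cv2.cvtColor(f["color"],cv2.COLOR_RGB2HSV).astype(int); m=(hsv[...,0]>125)&(hsv[...,0]<170)&(hsv[...,1]>60)
    h=hull(m,0,0,None); h=h[(h[:,1]>2)&(h[:,0]>2)&(h[:,0]<637)&(h[:,1]<250)]; c,r=circle(f,h,np.array([*p,14.])); print("guess px",u,v,"big",c.round(1),"r",r.round(1),h.min(0),h.max(0)); return f,c
E
python3 - <<'E'
from big import *
f,c=bigc("w4"); rel([c[0],c[1],18])
E
```

```text
guess px 262 108 big [483.6 340.9  14. ] r 42.5 [212  51] [303 142]
pose [477.8 213.9 181.5] [-1.7999e+02  7.0000e-02  6.1860e+01] shift tool cm [11.5  -5.48 16.34]
```

Run:
```python
from h import *; import pickle
g=pickle.load(open("side0.pkl","rb")); hsv=cv2.cvtColor(g["color"],cv2.COLOR_RGB2HSV).astype(int)
m=(hsv[...,0]>125)&(hsv[...,0]<170)&(hsv[...,1]>40); m[:190]=0;m[230:]=0;m[:,:270]=0;m[:,340:]=0
h=hull(m,0,0,0); print(h.min(0),h.max(0)); P=np.array([onz(g,a+.5,b+.5,14,"side") for a,b in h]); print(P.min(0),P.max(0),(P.min(0)+P.max(0))/2)
f=cv2.imread("pics/w4.png"); hs=cv2.cvtColor(f,cv2.COLOR_BGR2HSV); print(hs[96,205:225].tolist())
# held dish as seen
im=f[230:400,180:460]; b=cv2.cvtColor(im,cv2.COLOR_BGR2HSV).astype(int); mm=(b[...,1]>90)&(abs(b[...,0]-16)<6); print(mm.sum(), np.argwhere(mm).min(0)+[230,180],np.argwhere(mm).max(0)+[230,180])
```

```text
[288 203] [314 215]
[442.71211553 281.35638375  14.        ] [524.00252327 359.44229208  14.        ] [483.3573194  320.39933792  14.        ]
[[16, 67, 164], [16, 67, 164], [17, 67, 163], [17, 67, 163], [17, 67, 164], [16, 69, 160], [13, 70, 121], [153, 116, 77], [150, 133, 73], [151, 131, 74], [152, 131, 74], [152, 126, 75], [152, 129, 75], [152, 129, 75], [152, 129, 75], [151, 129, 75], [149, 134, 74], [150, 133, 75], [150, 133, 75], [150, 129, 75]]
12523 [234 180] [397 459]
```

move_arm:
  plan:
    - {"tx": 2.5,"ty": -2.7,"tz": 0,"wx": 0,"wy": 0,"wz": 0}
    - {"tx": 2.5,"ty": -2.8,"tz": 1,"wx": 0,"wy": 0,"wz": 0}
    - {"tx": 0,"ty": 0,"tz": 2.0,"wx": 0,"wy": 0,"wz": 0}
    - {"tx": 0,"ty": 0,"tz": 2.0,"wx": 0,"wy": 0,"wz": 0}
    - {"tx": 0,"ty": 0,"tz": 0,"wx": 0,"wy": 0,"wz": 0}
    - {"tx": 0,"ty": 0,"tz": 0,"wx": 0,"wy": 0,"wz": 0}
    - {"tx": 0,"ty": 0,"tz": 0,"wx": 0,"wy": 0,"wz": 0}

```text
time_s: 6.02
ee_pos: [454.4, 282.9, 132.9]
ee_rot: [179.9, -0.1, 61.6]
force: [-0.1, -0.1, -0.6]
gripper_width: 59.3
gripper_force: 15.0
```

Run:
```python
from big import *
f,c=bigc("w5",p=(483,340)); rel([c[0],c[1],18])
```

```text
guess px 314 152 big [483.1 342.5  14. ] r 42.3 [259  95] [367 202]
pose [454.6 283.2 133.3] [ 1.7992e+02 -1.1000e-01  6.1660e+01] shift tool cm [ 6.55 -0.33 11.54]
```

View pics/w5.png

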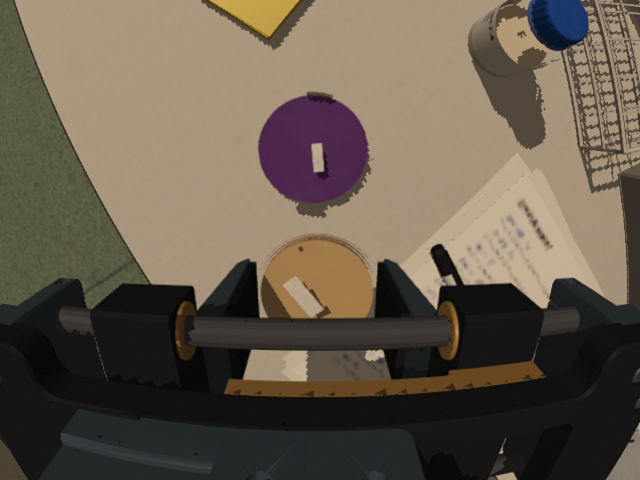

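The picture shows purple big_dish clear at (314,150), the held dish at (318,285), the bottle at top right, and free space around. Next I measure the held dish's offset.

```bash
cat >> big.py <<'E'
from scipy.optimize import least_squares
def held(f,r=29.0):
    s=env.state(); zt=s["ee_pos"][2]+10
    w=cv2.cvtColor(f["color"],cv2.COLOR_RGB2HSV).astype(int); m=(w[...,1]>90)&(abs(w[...,0]-16)<6); m[:225]=0;m[318:]=0;m[:,:245]=0;m[:,395:]=0
    cs,_=cv2.findContours(m.astype(np.uint8),cv2.RETR_EXTERNAL,cv2.CHAIN_APPROX_NONE); h=max(cs,key=cv2.contourArea).reshape(-1,2); h=h[(h[:,1]<275)]
    P=np.array([onz(f,a+.5,b+.5,zt,"wrist")[:2] for a,b in h])
    q=least_squares(lambda c:np.hypot(*(P-c).T)-r,s["ee_pos"][:2],loss="soft_l1")
    M=R.from_euler("xyz",s["ee_rot"],degrees=True); d=np.r_[q.x,0]-np.r_[s["ee_pos"][:2],0]
    print("held centre",q.x.round(1),"rms",np.sqrt(np.mean(q.fun**2)).round(2),"in tool mm",M.inv().apply(d).round(1),h.min(0),h.max(0)); return q.x
E
python3 - <<'E'
from big import *
f,c=bigc("w6",p=(483,340)); k=held(f); s=env.state()["ee_pos"]; rel([s[0]+c[0]-k[0],s[1]+c[1]-k[1],18])
E
```

```text
guess px 314 152 big [483.1 342.5  14. ] r 42.4 [259  95] [367 203]
held centre [455.4 285.5] rms 1.12 in tool mm [ 2.2 -0.3  0. ] [264 234] [369 274]
pose [454.6 283.4 133.3] [ 1.7992e+02 -1.2000e-01  6.1670e+01] shift tool cm [ 6.31 -0.29 11.55]
```

move_arm:
  plan:
    - {"tx": 3.2,"ty": -0.15,"tz": 0,"wx": 0,"wy": 0,"wz": 0}
    - {"tx": 3.2,"ty": -0.15,"tz": 0,"wx": 0,"wy": 0,"wz": 0}
    - {"tx": 0,"ty": 0,"tz": 3,"wx": 0,"wy": 0,"wz": 0}
    - {"tx": 0,"ty": 0,"tz": 3,"wx": 0,"wy": 0,"wz": 0}
    - {"tx": 0,"ty": 0,"tz": 2.5,"wx": 0,"wy": 0,"wz": 0}
    - {"tx": 0,"ty": 0,"tz": 1.5,"wx": 0,"wy": 0,"wz": 0}
    - {"tx": 0,"ty": 0,"tz": 0.6,"wx": 0,"wy": 0,"wz": 0}
    - {"tx": 0,"ty": 0,"tz": 0.4,"wx": 0,"wy": 0,"wz": 0}
    - {"tx": 0,"ty": 0,"tz": 0,"wx": 0,"wy": 0,"wz": 0}
    - {"tx": 0,"ty": 0,"tz": 0,"wx": 0,"wy": 0,"wz": 0}
    - {"tx": 0,"ty": 0,"tz": 0,"wx": 0,"wy": 0,"wz": 0}

```text
time_s: 7.03
ee_pos: [482.1, 342.1, 23.4]
ee_rot: [179.9, -0.1, 61.7]
force: [-0.8, -0.1, -0.2]
gripper_width: 59.4
gripper_force: 15.0
```

move_arm:
  plan:
    - {"tx": 0,"ty": 0,"tz": 0,"wx": 0,"wy": 0,"wz": 0}
    - {"tx": 0,"ty": 0,"tz": 0,"wx": 0,"wy": 0,"wz": 0}
    - {"tx": 0,"ty": 0,"tz": 0,"wx": 0,"wy": 0,"wz": 0}
    - {"tx": 0,"ty": 0,"tz": 0,"wx": 0,"wy": 0,"wz": 0}
  gripper: 8

```text
time_s: 7.37
ee_pos: [481.2, 341.7, 22.2]
ee_rot: [180.0, -0.0, 61.8]
force: [-0.0, 0.2, -0.2]
gripper_width: 79.1
gripper_force: 0.0
```

move_arm:
  plan:
    - {"tx": 0,"ty": 0,"tz": -2,"wx": 0,"wy": 0,"wz": 0}
    - {"tx": 0,"ty": 0,"tz": -3,"wx": 0,"wy": 0,"wz": 0}
    - {"tx": 0,"ty": 0,"tz": -3.5,"wx": 0,"wy": 0,"wz": 0}
    - {"tx": 0,"ty": 0,"tz": -3.5,"wx": 0,"wy": 0,"wz": 0}
    - {"tx": -3,"ty": 0,"tz": -2,"wx": 0,"wy": 0,"wz": 0}
    - {"tx": -3,"ty": 0,"tz": 0,"wx": 0,"wy": 0,"wz": 0}
    - {"tx": 0,"ty": 0,"tz": 0,"wx": 0,"wy": 0,"wz": 0}
    - {"tx": 0,"ty": 0,"tz": 0,"wx": 0,"wy": 0,"wz": 0}

```text
time_s: 8.03
ee_pos: [452.2, 287.9, 162.5]
ee_rot: [180.0, -0.0, 61.7]
force: [0.7, 0.8, -0.2]
gripper_width: 79.9
gripper_force: 0.0
```

```bash
cat >> big.py <<'E'
def top(f,z,p=(483,342),win=75):
    u,v=proj(f,[*p,z],"wrist"); h=beige(f,u,v,win); c,r=circle(f,h,np.array([*p,float(z)])); print("top dish",c.round(1),"r",r.round(1),h.min(0),h.max(0)); return c
E
python3 - <<'E'
from big import *
f,c=bigc("w7",p=(483,342)); top(f,28); print(env.state()["ee_pos"],env.state()["ee_rot"],env.state()["qpos"].round(1))
E
```

```text
guess px 318 152 big [483.1 342.6  14. ] r 42.4 [269 102] [367 200]
top dish [481.  340.3  28. ] r 27.8 [284 123] [351 189]
[452.79902916 288.6946134  162.14924576] [ 1.79982667e+02 -5.01414229e-02  6.17167440e+01] [31.3 17.1 99.3  0.  63.5 59.6]
```

dish_c sits about 3 mm off big_dish's centre, which is within tolerance. On to dish_a: I move to a tilted standoff above it.

move_arm:
  plan:
    - {"tx": -3.02,"ty": 2.24,"tz": 0,"wx": 0,"wy": 0,"wz": 0}
    - {"tx": -3.02,"ty": 2.24,"tz": 0,"wx": 0,"wy": 0,"wz": 0}
    - {"tx": -3.02,"ty": 2.24,"tz": 0,"wx": 0,"wy": 0,"wz": 0}
    - {"tx": -3.02,"ty": 2.24,"tz": 0,"wx": 0,"wy": 0,"wz": 0}
    - {"tx": -3.02,"ty": 2.24,"tz": 0,"wx": 0,"wy": 0,"wz": 0}
    - {"tx": -3.02,"ty": 2.24,"tz": 0,"wx": 0,"wy": 0,"wz": 0}
    - {"tx": -3.02,"ty": 2.24,"tz": 0,"wx": 0,"wy": 0,"wz": 0}
    - {"tx": -3.02,"ty": 2.24,"tz": 0,"wx": 0,"wy": 0,"wz": 0}
    - {"tx": -3.02,"ty": 2.24,"tz": 0,"wx": 0,"wy": 0,"wz": 0}
    - {"tx": -3.02,"ty": 2.24,"tz": 0,"wx": 0,"wy": 0,"wz": 0}
    - {"tx": -3.02,"ty": 2.24,"tz": 0,"wx": 0,"wy": 0,"wz": 0}
    - {"tx": -3.02,"ty": 2.24,"tz": 0,"wx": 0,"wy": 0,"wz": 0}
  gripper: 8

```text
time_s: 9.08
ee_pos: [519.1, -159.4, 161.2]
ee_rot: [-180.0, -0.0, 61.8]
force: [0.9, -0.1, -0.3]
gripper_width: 80.0
gripper_force: 0.0
```

move_arm:
  plan:
    - {"tx": 0,"ty": 0,"tz": 0,"wx": 0,"wy": 0,"wz": 0.1235}
    - {"tx": 0,"ty": 0,"tz": 0,"wx": 0,"wy": 0,"wz": 0.1235}
    - {"tx": 0,"ty": 0,"tz": 0,"wx": 0,"wy": 0,"wz": 0.1235}
    - {"tx": 0,"ty": 0,"tz": 0,"wx": 0,"wy": 0,"wz": 0.1235}
    - {"tx": 0,"ty": 0,"tz": 0,"wx": 0,"wy": 0,"wz": 0.1235}
    - {"tx": 0,"ty": 0,"tz": 0,"wx": 0,"wy": 0,"wz": 0.1235}
    - {"tx": 0,"ty": 0,"tz": 0,"wx": 0,"wy": 0,"wz": 0.1235}
    - {"tx": 0,"ty": 0,"tz": 0,"wx": 0,"wy": 0.122,"wz": 0}
    - {"tx": 0,"ty": 0,"tz": 0,"wx": 0,"wy": 0.122,"wz": 0}
    - {"tx": 0,"ty": 0,"tz": 0,"wx": 0,"wy": 0.122,"wz": 0}
    - {"tx": 0,"ty": 0,"tz": 0,"wx": 0,"wy": 0.122,"wz": 0}
    - {"tx": 0,"ty": 0,"tz": 0,"wx": 0,"wy": 0.122,"wz": 0}

```text
time_s: 10.08
ee_pos: [518.5, -154.6, 161.1]
ee_rot: [-179.5, -31.1, 12.4]
force: [-0.5, 1.1, -0.0]
gripper_width: 79.9
gripper_force: 0.0
```

move_arm:
  plan:
    - {"tx": 0,"ty": 0,"tz": 0,"wx": 0,"wy": 0,"wz": 0}
    - {"tx": 0,"ty": 0,"tz": 0,"wx": 0,"wy": 0,"wz": 0}
    - {"tx": 0,"ty": 0,"tz": 0,"wx": 0,"wy": 0,"wz": 0}

```text
time_s: 10.33
ee_pos: [520.1, -155.0, 161.8]
ee_rot: [-179.5, -30.9, 12.4]
force: [0.3, -0.4, 0.4]
gripper_width: 79.9
gripper_force: 0.0
```

```bash
cat > deck.py <<'E'
from big import *
th=np.radians(35)
def frame(yaw=12.2,D=(635,-187,60.)):
    y=np.radians(yaw); M=np.array([[np.cos(th)*np.cos(y),-np.sin(y),-np.sin(th)*np.cos(y)],[np.cos(th)*np.sin(y),np.cos(y),-np.sin(th)*np.sin(y)],[np.sin(th),0,np.cos(th)]])
    return np.array(D),M
def todeck(p,**k):
    D,M=frame(**k); return M.T@(np.array(p)-D)
def toworld(p,**k):
    D,M=frame(**k); return D+M@np.array(p)
E
python3 - <<'E'
from deck import *
f=grab_frame("wrist"); cv2.imwrite("pics/w8.png",f["color"][:,:,::-1])
s=env.state(); print(s["ee_pos"].round(1),s["ee_rot"].round(2),s["qpos"].round(1))
D,M=frame(); out=[]
for y in (55,-54):
    p=toworld([-45,y,14]); u,v=proj(f,p,"wrist"); h=beige(f,u,v,60); c,r=circle(f,h,p,M[:,2]); out.append(c-14*M[:,2]); print("px",round(u),round(v),h.min(0),h.max(0),"base",out[-1].round(1),"deck",todeck(c).round(1),"r",r.round(1))
d=out[0]-out[1]; print("yaw",np.degrees(np.arctan2(-d[0],d[1])))
b=out[0]; t=b+4*M[:,2]; Mt=R.from_euler("xyz",s["ee_rot"],degrees=True); rel(t); print("rotvec",Mt.inv().apply((R.from_matrix(np.c_[M[:,0],-M[:,1],-M[:,2]])*Mt.inv()).as_rotvec()))
E
```

```text
[ 520.4 -154.8  162. ] [-179.48  -30.94   12.48] [-30.6   8.6 119.2  38.4  35.1  18.2]
px 319 237 [286 200] [351 265] base [ 589.  -139.8   35.5] deck [-42.8  55.8  14. ] r 28.7
px 444 238 [411 202] [472 265] base [ 611.9 -245.9   35.5] deck [-42.7 -52.7  14. ] r 29.1
yaw 12.213310583768457
pose [ 520.4 -154.8  162. ] [-179.48  -30.94   12.48] shift tool cm [-0.51  0.15 14.06]
rotvec [-0.01172729  0.07084849  0.00379846]
```

View pics/w8.png

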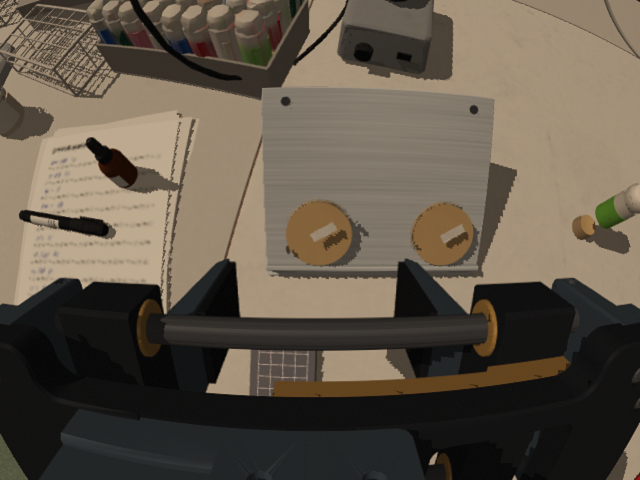

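The picture shows dish_a at (319,233), dish_b at (444,234), the deck edges at columns 266 and 484, and the lip at row 268. I finish the tilt, approach partway and check.

move_arm:
  plan:
    - {"tx": -0.75,"ty": 0,"tz": 0,"wx": 0,"wy": 0.035,"wz": 0}
    - {"tx": -0.75,"ty": 0,"tz": 0,"wx": -0.01,"wy": 0.036,"wz": 0}
    - {"tx": 0,"ty": 0,"tz": 0,"wx": 0,"wy": 0,"wz": 0}
    - {"tx": 0,"ty": 0,"tz": 3,"wx": 0,"wy": 0,"wz": 0}
    - {"tx": 0,"ty": 0,"tz": 3,"wx": 0,"wy": 0,"wz": 0}
    - {"tx": 0,"ty": 0,"tz": 3,"wx": 0,"wy": 0,"wz": 0}
    - {"tx": 0,"ty": 0,"tz": 0,"wx": 0,"wy": 0,"wz": 0}
    - {"tx": 0,"ty": 0,"tz": 0,"wx": 0,"wy": 0,"wz": 0}

```text
time_s: 11.05
ee_pos: [558.0, -145.0, 79.0]
ee_rot: [-179.8, -34.9, 12.4]
force: [0.1, -0.4, -0.6]
gripper_width: 79.8
gripper_force: 0.0
```

```bash
cat >> deck.py <<'E'
def status(goal,yaw=12.2):
    s=env.state(); D,M=frame(yaw); Mt=R.from_euler("xyz",s["ee_rot"],degrees=True); T=np.c_[M[:,0],-M[:,1],-M[:,2]]
    t=todeck(s["ee_pos"],yaw=yaw); g=np.array(goal)-t
    print("tcp",s["ee_pos"].round(1),s["ee_rot"].round(2),"deck",t.round(1),"| rotvec tool",(Mt.inv()*R.from_matrix(T)).as_rotvec().round(3),"shift cm now-axes",(Mt.inv().apply(M@g)/10).round(2),"after-turn",(g*[1,-1,-1]/10).round(2),"F",s["force"].round(1))
E
python3 - <<'E'
from deck import *
status([-42.8,55.8,4]); print(env.state()["qpos"].round(1))
import pickle; f=cv2.imread("pics/w8.png")
E
```

```text
tcp [ 558. -145.   79.] [-179.81  -34.94   12.41] deck [-43.5  57.3  53.6] | rotvec tool [-0.005  0.001  0.003] shift cm now-axes [0.08 0.18 4.96] after-turn [0.07 0.15 4.96] F [ 0.1 -0.4 -0.6]
[-28.4  18.2 124.9  68.6  23.9 -12.1]
```

move_arm:
  plan:
    - {"tx": 0.05,"ty": 0.15,"tz": 2,"wx": 0,"wy": 0,"wz": 0}
    - {"tx": 0,"ty": 0,"tz": 1.5,"wx": 0,"wy": 0,"wz": 0}
    - {"tx": 0,"ty": 0,"tz": 0.9,"wx": 0,"wy": 0,"wz": 0}
    - {"tx": 0,"ty": 0,"tz": 0.5,"wx": 0,"wy": 0,"wz": 0}
    - {"tx": 0,"ty": 0,"tz": 0,"wx": 0,"wy": 0,"wz": 0}
    - {"tx": 0,"ty": 0,"tz": 0,"wx": 0,"wy": 0,"wz": 0}
    - {"tx": 0,"ty": 0,"tz": 0,"wx": 0,"wy": 0,"wz": 0}

```text
time_s: 11.63
ee_pos: [585.2, -141.6, 41.2]
ee_rot: [180.0, -35.1, 12.4]
force: [-0.1, -0.4, 0.6]
gripper_width: 79.9
gripper_force: 0.0
```

Run:
```python
from deck import *
status([-42.8,55.8,4])
```

```text
tcp [ 585.2 -141.6   41.2] [179.97 -35.11  12.39] deck [-42.8  54.9   7. ] | rotvec tool [-0.001 -0.002  0.003] shift cm now-axes [-0.   -0.09  0.3 ] after-turn [-0.   -0.09  0.3 ] F [-0.1 -0.4  0.6]
```

move_arm:
  plan:
    - {"tx": 0,"ty": 0,"tz": 0.2,"wx": 0,"wy": 0,"wz": 0}
    - {"tx": 0,"ty": 0,"tz": 0,"wx": 0,"wy": 0,"wz": 0}
    - {"tx": 0,"ty": 0,"tz": 0,"wx": 0,"wy": 0,"wz": 0}

```text
time_s: 11.88
ee_pos: [586.0, -141.2, 38.6]
ee_rot: [-180.0, -35.0, 12.3]
force: [0.4, -0.9, 0.1]
gripper_width: 79.9
gripper_force: 0.0
```

move_arm:
  plan:
    - {"tx": 0,"ty": 0,"tz": 0,"wx": 0,"wy": 0,"wz": 0}
    - {"tx": 0,"ty": 0,"tz": 0,"wx": 0,"wy": 0,"wz": 0}
    - {"tx": 0,"ty": 0,"tz": 0,"wx": 0,"wy": 0,"wz": 0}
    - {"tx": 0,"ty": 0,"tz": 0,"wx": 0,"wy": 0,"wz": 0}
    - {"tx": 0,"ty": 0,"tz": 0,"wx": 0,"wy": 0,"wz": 0}
  gripper: 5
  force: 15

```text
time_s: 12.3
ee_pos: [586.0, -141.1, 38.3]
ee_rot: [-180.0, -35.0, 12.3]
force: [-1.6, -0.8, 0.7]
gripper_width: 59.3
gripper_force: 15.0
```

Run:
```python
from deck import *
status([-42.8,55.8,4])
```

```text
tcp [ 586.  -141.1   38.3] [-179.95  -35.02   12.34] deck [-43.7  55.2   4.1] | rotvec tool [-0.002 -0.     0.002] shift cm now-axes [ 0.09 -0.06  0.01] after-turn [ 0.09 -0.06  0.01] F [-1.6 -0.8  0.7]
```

move_arm:
  plan:
    - {"tx": 0,"ty": 0,"tz": -3,"wx": 0,"wy": 0,"wz": 0}
    - {"tx": 0,"ty": 0,"tz": -3.5,"wx": 0,"wy": 0,"wz": 0}
    - {"tx": 0,"ty": 0,"tz": -3.5,"wx": 0,"wy": 0,"wz": 0}
    - {"tx": 0,"ty": 0,"tz": -4,"wx": 0,"wy": 0,"wz": 0}
    - {"tx": 0,"ty": 0,"tz": 0,"wx": 0,"wy": -0.1,"wz": 0}
    - {"tx": 0,"ty": 0,"tz": 0,"wx": 0,"wy": -0.1,"wz": 0}
    - {"tx": 0,"ty": 0,"tz": 0,"wx": 0,"wy": -0.1,"wz": 0}
    - {"tx": 0,"ty": 0,"tz": 0,"wx": 0,"wy": -0.1,"wz": 0}
    - {"tx": 0,"ty": 0,"tz": 0,"wx": 0,"wy": -0.1,"wz": 0}
    - {"tx": 0,"ty": 0,"tz": 0,"wx": 0,"wy": -0.11,"wz": 0}
    - {"tx": 0,"ty": 0,"tz": 0,"wx": 0,"wy": 0,"wz": 0}
    - {"tx": 0,"ty": 0,"tz": 0,"wx": 0,"wy": 0,"wz": 0}

```text
time_s: 13.3
ee_pos: [508.6, -154.8, 151.8]
ee_rot: [-179.5, -3.9, 12.8]
force: [0.1, -0.5, 0.1]
gripper_width: 59.5
gripper_force: 15.0
```

move_arm:
  plan:
    - {"tx": 0,"ty": 0,"tz": 0,"wx": 0.008,"wy": -0.034,"wz": 0.01}
    - {"tx": 0,"ty": 0,"tz": 0,"wx": 0,"wy": -0.034,"wz": 0}
    - {"tx": 0.15,"ty": -3.9,"tz": 0,"wx": 0,"wy": 0,"wz": 0}
    - {"tx": 0.15,"ty": -3.9,"tz": 0,"wx": 0,"wy": 0,"wz": 0}
    - {"tx": 0.15,"ty": -3.9,"tz": 0,"wx": 0,"wy": 0,"wz": 0}
    - {"tx": 0.15,"ty": -3.9,"tz": 0,"wx": 0,"wy": 0,"wz": 0}
    - {"tx": 0.15,"ty": -3.9,"tz": 0,"wx": 0,"wy": 0,"wz": 0}
    - {"tx": 0.15,"ty": -3.9,"tz": 0,"wx": 0,"wy": 0,"wz": 0}
    - {"tx": 0.15,"ty": -3.9,"tz": 0,"wx": 0,"wy": 0,"wz": 0}
    - {"tx": 0.15,"ty": -3.9,"tz": 0,"wx": 0,"wy": 0,"wz": 0}
    - {"tx": 0.15,"ty": -3.9,"tz": 0,"wx": 0,"wy": 0,"wz": 0}
    - {"tx": 0.15,"ty": -3.9,"tz": 0,"wx": 0,"wy": 0,"wz": 0}

```text
time_s: 14.3
ee_pos: [437.9, 229.3, 158.7]
ee_rot: [-178.9, 0.1, 12.2]
force: [0.5, -0.7, -0.9]
gripper_width: 59.4
gripper_force: 15.0
```

move_arm:
  plan:
    - {"tx": 0.15,"ty": -3.9,"tz": 0,"wx": 0,"wy": 0,"wz": 0}
    - {"tx": 0.15,"ty": -3.9,"tz": 0,"wx": 0,"wy": 0,"wz": 0}
    - {"tx": 0,"ty": -2.0,"tz": 0,"wx": 0,"wy": 0,"wz": 0}
    - {"tx": 0,"ty": 0,"tz": 0,"wx": 0,"wy": 0,"wz": 0}
    - {"tx": 0,"ty": 0,"tz": 0,"wx": 0,"wy": 0,"wz": 0}
    - {"tx": 0,"ty": 0,"tz": 0,"wx": 0,"wy": 0,"wz": 0}

```text
time_s: 14.8
ee_pos: [421.6, 323.3, 160.3]
ee_rot: [-179.0, 0.1, 12.2]
force: [0.1, -0.0, -0.1]
gripper_width: 59.5
gripper_force: 15.0
```

Run:
```python
from deck import *
f,c=bigc("w9",p=(483,342)); t=top(f,28,p=(481,340)); k=held(f); s=env.state()["ee_pos"]; print(env.state()["qpos"].round(1))
m=(t[:2]+c[:2])/2; rel([s[0]+m[0]-k[0],s[1]+m[1]-k[1],18])
```

```text
guess px 313 149 big [482.7 342.3  14. ] r 42.4 [263 101] [362 198]
top dish [480.7 339.9  28. ] r 27.8 [281 120] [349 187]
held centre [423.1 323.5] rms 1.02 in tool mm [ 1.2 -0.  -0. ] [264 235] [369 274]
[ 35.6  16.6 100.3   1.   62.8 113.1]
pose [422.  323.3 160.4] [-1.7904e+02  9.0000e-02  1.2120e+01] shift tool cm [ 6.12 -0.25 14.24]
```

move_arm:
  plan:
    - {"tx": 3.05,"ty": -0.12,"tz": 0,"wx": -0.017,"wy": 0,"wz": 0}
    - {"tx": 3.05,"ty": -0.12,"tz": 0,"wx": 0,"wy": 0,"wz": 0}
    - {"tx": 0,"ty": 0,"tz": 3.5,"wx": 0,"wy": 0,"wz": 0}
    - {"tx": 0,"ty": 0,"tz": 3.5,"wx": 0,"wy": 0,"wz": 0}
    - {"tx": 0,"ty": 0,"tz": 2.5,"wx": 0,"wy": 0,"wz": 0}
    - {"tx": 0,"ty": 0,"tz": 1.8,"wx": 0,"wy": 0,"wz": 0}
    - {"tx": 0,"ty": 0,"tz": 0.8,"wx": 0,"wy": 0,"wz": 0}
    - {"tx": 0,"ty": 0,"tz": 0.2,"wx": 0,"wy": 0,"wz": 0}
    - {"tx": 0,"ty": 0,"tz": 0,"wx": 0,"wy": 0,"wz": 0}
    - {"tx": 0,"ty": 0,"tz": 0,"wx": 0,"wy": 0,"wz": 0}
    - {"tx": 0,"ty": 0,"tz": 0,"wx": 0,"wy": 0,"wz": 0}

```text
time_s: 15.77
ee_pos: [482.3, 340.8, 39.3]
ee_rot: [-179.9, -0.1, 12.2]
force: [0.8, -0.2, 0.1]
gripper_width: 59.7
gripper_force: 15.0
```

move_arm:
  plan:
    - {"tx": 0,"ty": 0,"tz": 0.15,"wx": 0,"wy": 0,"wz": 0}
    - {"tx": 0,"ty": 0,"tz": 0,"wx": 0,"wy": 0,"wz": 0}

```text
time_s: 15.93
ee_pos: [481.6, 340.7, 36.9]
ee_rot: [-180.0, -0.0, 12.2]
force: [1.0, -0.2, -0.3]
gripper_width: 59.0
gripper_force: 15.0
```

move_arm:
  plan:
    - {"tx": 0,"ty": 0,"tz": 0.15,"wx": 0,"wy": 0,"wz": 0}
    - {"tx": 0,"ty": 0,"tz": 0,"wx": 0,"wy": 0,"wz": 0}

```text
time_s: 16.1
ee_pos: [481.2, 340.5, 34.7]
ee_rot: [-180.0, 0.0, 12.2]
force: [0.3, 0.1, 0.4]
gripper_width: 59.7
gripper_force: 15.0
```

move_arm:
  plan:
    - {"tx": 0,"ty": 0,"tz": 0.1,"wx": 0,"wy": 0,"wz": 0}
    - {"tx": 0,"ty": 0,"tz": 0,"wx": 0,"wy": 0,"wz": 0}
    - {"tx": 0,"ty": 0,"tz": 0,"wx": 0,"wy": 0,"wz": 0}

```text
time_s: 16.35
ee_pos: [481.2, 340.4, 33.6]
ee_rot: [180.0, 0.1, 12.2]
force: [0.7, 0.3, -1.0]
gripper_width: 59.4
gripper_force: 15.0
```

move_arm:
  plan:
    - {"tx": 0,"ty": 0,"tz": 0.1,"wx": 0,"wy": 0,"wz": 0}
    - {"tx": 0,"ty": 0,"tz": 0,"wx": 0,"wy": 0,"wz": 0}
    - {"tx": 0,"ty": 0,"tz": 0,"wx": 0,"wy": 0,"wz": 0}

```text
time_s: 16.6
ee_pos: [481.4, 340.5, 32.7]
ee_rot: [-180.0, 0.0, 12.2]
force: [1.1, 0.5, 0.5]
gripper_width: 59.4
gripper_force: 15.0
```

move_arm:
  plan:
    - {"tx": 0,"ty": 0,"tz": 0.1,"wx": 0,"wy": 0,"wz": 0}
    - {"tx": 0,"ty": 0,"tz": 0,"wx": 0,"wy": 0,"wz": 0}
    - {"tx": 0,"ty": 0,"tz": 0,"wx": 0,"wy": 0,"wz": 0}

```text
time_s: 16.85
ee_pos: [481.7, 340.6, 32.0]
ee_rot: [-180.0, -0.0, 12.2]
force: [0.7, -0.7, 2.3]
gripper_width: 59.4
gripper_force: 15.0
```

move_arm:
  plan:
    - {"tx": 0,"ty": 0,"tz": 0,"wx": 0,"wy": 0,"wz": 0}
    - {"tx": 0,"ty": 0,"tz": 0,"wx": 0,"wy": 0,"wz": 0}
    - {"tx": 0,"ty": 0,"tz": 0,"wx": 0,"wy": 0,"wz": 0}
    - {"tx": 0,"ty": 0,"tz": 0,"wx": 0,"wy": 0,"wz": 0}
  gripper: 8

```text
time_s: 17.18
ee_pos: [481.0, 340.2, 31.3]
ee_rot: [180.0, 0.1, 12.2]
force: [-0.7, 0.1, 0.3]
gripper_width: 79.8
gripper_force: 0.0
```

move_arm:
  plan:
    - {"tx": 0,"ty": 0,"tz": -2,"wx": 0,"wy": 0,"wz": 0}
    - {"tx": 0,"ty": 0,"tz": -3,"wx": 0,"wy": 0,"wz": 0}
    - {"tx": 0,"ty": 0,"tz": -3.5,"wx": 0,"wy": 0,"wz": 0}
    - {"tx": -3,"ty": 0,"tz": -2.5,"wx": 0,"wy": 0,"wz": 0}
    - {"tx": -3,"ty": 0,"tz": -2,"wx": 0,"wy": 0,"wz": 0}
    - {"tx": 0,"ty": 0,"tz": 0,"wx": 0,"wy": 0,"wz": 0}
    - {"tx": 0,"ty": 0,"tz": 0,"wx": 0,"wy": 0,"wz": 0}

```text
time_s: 17.77
ee_pos: [422.3, 327.9, 163.1]
ee_rot: [-179.9, -0.1, 12.3]
force: [0.5, 0.1, 0.7]
gripper_width: 80.5
gripper_force: 0.0
```

Run:
```python
from deck import *
f,c=bigc("w10",p=(483,342)); t=top(f,42,p=(481,340)); 
s=env.state(); print(s["ee_pos"].round(1),s["ee_rot"].round(2))
```

```text
guess px 316 152 big [482.7 342.5  14. ] r 42.4 [266 103] [364 200]
top dish [480.1 340.1  42. ] r 27.8 [282 123] [352 192]
[422.8 327.8 162. ] [-1.7998e+02 -3.0000e-02  1.2240e+01]
```

dish_a sits within about 1 mm of dish_c and 4 mm of big_dish. On to dish_b.

move_arm:
  plan:
    - {"tx": -0.12,"ty": 3.75,"tz": 0,"wx": 0,"wy": 0,"wz": 0}
    - {"tx": -0.12,"ty": 3.75,"tz": 0,"wx": 0,"wy": 0,"wz": 0}
    - {"tx": -0.12,"ty": 3.75,"tz": 0,"wx": 0,"wy": 0,"wz": 0}
    - {"tx": -0.12,"ty": 3.75,"tz": 0,"wx": 0,"wy": 0,"wz": 0}
    - {"tx": -0.12,"ty": 3.75,"tz": 0,"wx": 0,"wy": 0,"wz": 0}
    - {"tx": -0.12,"ty": 3.75,"tz": 0,"wx": 0,"wy": 0,"wz": 0}
    - {"tx": -0.12,"ty": 3.75,"tz": 0,"wx": 0,"wy": 0,"wz": 0}
    - {"tx": -0.12,"ty": 3.75,"tz": 0,"wx": 0,"wy": 0,"wz": 0}
    - {"tx": -0.12,"ty": 3.75,"tz": 0,"wx": 0,"wy": 0,"wz": 0}
    - {"tx": -0.12,"ty": 3.75,"tz": 0,"wx": 0,"wy": 0,"wz": 0}
    - {"tx": -0.12,"ty": 3.75,"tz": 0,"wx": 0,"wy": 0,"wz": 0}
    - {"tx": -0.12,"ty": 3.75,"tz": 0,"wx": 0,"wy": 0,"wz": 0}

```text
time_s: 18.82
ee_pos: [504.1, -117.6, 160.1]
ee_rot: [-179.9, 0.2, 12.2]
force: [0.2, 0.2, 0.9]
gripper_width: 79.9
gripper_force: 0.0
```

move_arm:
  plan:
    - {"tx": -0.12,"ty": 3.75,"tz": 0,"wx": 0,"wy": 0,"wz": 0}
    - {"tx": -0.12,"ty": 3.75,"tz": 0,"wx": 0,"wy": 0,"wz": 0}
    - {"tx": -0.12,"ty": 3.75,"tz": 0,"wx": 0,"wy": 0,"wz": 0}
    - {"tx": -0.12,"ty": 3.75,"tz": 0,"wx": 0,"wy": 0,"wz": 0}
    - {"tx": 0,"ty": 0,"tz": 0,"wx": 0,"wy": 0.1,"wz": 0}
    - {"tx": 0,"ty": 0,"tz": 0,"wx": 0,"wy": 0.1,"wz": 0}
    - {"tx": 0,"ty": 0,"tz": 0,"wx": 0,"wy": 0.1,"wz": 0}
    - {"tx": 0,"ty": 0,"tz": 0,"wx": 0,"wy": 0.1,"wz": 0}
    - {"tx": 0,"ty": 0,"tz": 0,"wx": 0,"wy": 0.1,"wz": 0}
    - {"tx": 0,"ty": 0,"tz": 0,"wx": 0,"wy": 0.1,"wz": 0}
    - {"tx": 0,"ty": 0,"tz": 0,"wx": 0,"wy": 0,"wz": 0}
    - {"tx": 0,"ty": 0,"tz": 0,"wx": 0,"wy": 0,"wz": 0}

```text
time_s: 19.82
ee_pos: [529.9, -263.1, 159.6]
ee_rot: [-179.7, -33.3, 11.9]
force: [0.5, -1.4, 0.1]
gripper_width: 79.8
gripper_force: 0.0
```

Run:
```python
from deck import *
f=grab_frame("wrist"); cv2.imwrite("pics/w11.png",f["color"][:,:,::-1]); D,M=frame()
p=toworld([-43,-53,14]); u,v=proj(f,p,"wrist"); h=beige(f,u,v,60); c,r=circle(f,h,p,M[:,2]); q=todeck(c); print(h.min(0),h.max(0),"deck",q.round(1),r.round(1)); status([q[0],q[1],4]); print(env.state()["qpos"].round(1))
```

```text
[290 192] [355 257] deck [-43.6 -56.4  14. ] 28.4
tcp [ 531.1 -263.2  160.7] [-179.82  -33.38   12.12] deck [-38.6 -52.5 150. ] | rotvec tool [-0.002  0.028 -0.001] shift cm now-axes [-0.08  0.43 14.6 ] after-turn [-0.49  0.39 14.6 ] F [-0.3 -0.5  1.3]
[-42.2  14.4 112.9  43.6  40.6   4.8]
```

move_arm:
  plan:
    - {"tx": -0.25,"ty": 0.15,"tz": 0,"wx": 0,"wy": 0.014,"wz": 0}
    - {"tx": -0.2,"ty": 0.15,"tz": 0,"wx": 0,"wy": 0.014,"wz": 0}
    - {"tx": 0,"ty": 0,"tz": 0,"wx": 0,"wy": 0,"wz": 0}
    - {"tx": 0,"ty": 0,"tz": 3,"wx": 0,"wy": 0,"wz": 0}
    - {"tx": 0,"ty": 0,"tz": 3,"wx": 0,"wy": 0,"wz": 0}
    - {"tx": 0,"ty": 0,"tz": 3,"wx": 0,"wy": 0,"wz": 0}
    - {"tx": 0,"ty": 0,"tz": 2,"wx": 0,"wy": 0,"wz": 0}
    - {"tx": 0,"ty": 0,"tz": 0,"wx": 0,"wy": 0,"wz": 0}
    - {"tx": 0,"ty": 0,"tz": 0,"wx": 0,"wy": 0,"wz": 0}
    - {"tx": 0,"ty": 0,"tz": 0,"wx": 0,"wy": 0,"wz": 0}

```text
time_s: 20.7
ee_pos: [590.6, -252.4, 70.0]
ee_rot: [-180.0, -35.2, 12.3]
force: [0.9, -0.3, -0.3]
gripper_width: 79.7
gripper_force: 0.0
```

Run:
```python
from deck import *
status([-43.2,-55,4])
```

```text
tcp [ 590.6 -252.4   70. ] [-179.96  -35.18   12.33] deck [-41.1 -54.5  41. ] | rotvec tool [-0.002 -0.003  0.002] shift cm now-axes [-0.22  0.05  3.7 ] after-turn [-0.21  0.05  3.7 ] F [ 0.9 -0.3 -0.3]
```

move_arm:
  plan:
    - {"tx": -0.15,"ty": 0.05,"tz": 1.5,"wx": 0,"wy": 0,"wz": 0}
    - {"tx": 0,"ty": 0,"tz": 1.2,"wx": 0,"wy": 0,"wz": 0}
    - {"tx": 0,"ty": 0,"tz": 0.6,"wx": 0,"wy": 0,"wz": 0}
    - {"tx": 0,"ty": 0,"tz": 0.3,"wx": 0,"wy": 0,"wz": 0}
    - {"tx": 0,"ty": 0,"tz": 0,"wx": 0,"wy": 0,"wz": 0}
    - {"tx": 0,"ty": 0,"tz": 0,"wx": 0,"wy": 0,"wz": 0}
    - {"tx": 0,"ty": 0,"tz": 0,"wx": 0,"wy": 0,"wz": 0}
    - {"tx": 0,"ty": 0,"tz": 0,"wx": 0,"wy": 0,"wz": 0}

```text
time_s: 21.37
ee_pos: [609.0, -248.9, 39.5]
ee_rot: [-179.9, -35.2, 12.2]
force: [-0.5, 0.5, -0.4]
gripper_width: 80.5
gripper_force: 0.0
```

Run:
```python
from deck import *
status([-43.2,-55,4])
```

```text
tcp [ 609.  -248.9   39.5] [-179.94  -35.18   12.24] deck [-43.3 -55.    5.3] | rotvec tool [-0.002 -0.003  0.001] shift cm now-axes [0.01 0.   0.13] after-turn [0.01 0.   0.13] F [-0.5  0.5 -0.4]
```

move_arm:
  plan:
    - {"tx": 0,"ty": 0,"tz": 0.1,"wx": 0,"wy": 0,"wz": 0}
    - {"tx": 0,"ty": 0,"tz": 0,"wx": 0,"wy": 0,"wz": 0}
    - {"tx": 0,"ty": 0,"tz": 0,"wx": 0,"wy": 0,"wz": 0}
    - {"tx": 0,"ty": 0,"tz": 0,"wx": 0,"wy": 0,"wz": 0}
    - {"tx": 0,"ty": 0,"tz": 0,"wx": 0,"wy": 0,"wz": 0}
    - {"tx": 0,"ty": 0,"tz": 0,"wx": 0,"wy": 0,"wz": 0}
  gripper: 5
  force: 15

```text
time_s: 21.87
ee_pos: [609.5, -248.5, 38.0]
ee_rot: [-179.9, -35.1, 12.2]
force: [-0.2, 0.1, 1.1]
gripper_width: 59.3
gripper_force: 15.0
```

move_arm:
  plan:
    - {"tx": 0,"ty": 0,"tz": -3,"wx": 0,"wy": 0,"wz": 0}
    - {"tx": 0,"ty": 0,"tz": -3.5,"wx": 0,"wy": 0,"wz": 0}
    - {"tx": 0,"ty": 0,"tz": -3.5,"wx": 0,"wy": 0,"wz": 0}
    - {"tx": 0,"ty": 0,"tz": -4,"wx": 0,"wy": 0,"wz": 0}
    - {"tx": 0,"ty": 0,"tz": 0,"wx": 0,"wy": -0.1,"wz": 0}
    - {"tx": 0,"ty": 0,"tz": 0,"wx": 0,"wy": -0.1,"wz": 0}
    - {"tx": 0,"ty": 0,"tz": 0,"wx": 0,"wy": -0.1,"wz": 0}
    - {"tx": 0,"ty": 0,"tz": 0,"wx": 0,"wy": -0.1,"wz": 0}
    - {"tx": 0,"ty": 0,"tz": 0,"wx": 0,"wy": -0.1,"wz": 0}
    - {"tx": 0,"ty": 0,"tz": 0,"wx": 0,"wy": -0.11,"wz": 0}
    - {"tx": 0,"ty": 0,"tz": 0,"wx": 0,"wy": 0,"wz": 0}
    - {"tx": 0,"ty": 0,"tz": 0,"wx": 0,"wy": 0,"wz": 0}

```text
time_s: 22.87
ee_pos: [531.8, -263.9, 151.4]
ee_rot: [-179.7, -1.7, 12.6]
force: [-0.6, 0.5, -0.2]
gripper_width: 59.3
gripper_force: 15.0
```

Run:
```python
from deck import *
s=env.state(); Mt=R.from_euler("xyz",s["ee_rot"],degrees=True); T=R.from_euler("xyz",[180,0,12.2],degrees=True)
print("rot",(Mt.inv()*T).as_rotvec().round(3)); tgt=np.array([481,341,165.])-65*T.as_matrix()[:,0]; print(tgt,"shift after turn",(T.inv().apply(tgt-s["ee_pos"])/10).round(2))
```

```text
rot [-0.006 -0.03   0.006]
[417.46796687 327.26388823 165.        ] shift after turn [  1.32 -60.2   -1.36]
```

move_arm:
  plan:
    - {"tx": 0,"ty": 0,"tz": -1.4,"wx": -0.006,"wy": -0.03,"wz": 0.006}
    - {"tx": 0.08,"ty": -3.76,"tz": 0,"wx": 0,"wy": 0,"wz": 0}
    - {"tx": 0.08,"ty": -3.76,"tz": 0,"wx": 0,"wy": 0,"wz": 0}
    - {"tx": 0.08,"ty": -3.76,"tz": 0,"wx": 0,"wy": 0,"wz": 0}
    - {"tx": 0.08,"ty": -3.76,"tz": 0,"wx": 0,"wy": 0,"wz": 0}
    - {"tx": 0.08,"ty": -3.76,"tz": 0,"wx": 0,"wy": 0,"wz": 0}
    - {"tx": 0.08,"ty": -3.76,"tz": 0,"wx": 0,"wy": 0,"wz": 0}
    - {"tx": 0.08,"ty": -3.76,"tz": 0,"wx": 0,"wy": 0,"wz": 0}
    - {"tx": 0.08,"ty": -3.76,"tz": 0,"wx": 0,"wy": 0,"wz": 0}
    - {"tx": 0.08,"ty": -3.76,"tz": 0,"wx": 0,"wy": 0,"wz": 0}
    - {"tx": 0.08,"ty": -3.76,"tz": 0,"wx": 0,"wy": 0,"wz": 0}
    - {"tx": 0.08,"ty": -3.76,"tz": 0,"wx": 0,"wy": 0,"wz": 0}

```text
time_s: 23.87
ee_pos: [450.4, 141.9, 165.2]
ee_rot: [-180.0, 0.1, 12.0]
force: [0.4, -0.1, 0.0]
gripper_width: 59.5
gripper_force: 15.0
```

move_arm:
  plan:
    - {"tx": 0.08,"ty": -3.76,"tz": 0,"wx": 0,"wy": 0,"wz": 0}
    - {"tx": 0.08,"ty": -3.76,"tz": 0,"wx": 0,"wy": 0,"wz": 0}
    - {"tx": 0.08,"ty": -3.76,"tz": 0,"wx": 0,"wy": 0,"wz": 0}
    - {"tx": 0.08,"ty": -3.76,"tz": 0,"wx": 0,"wy": 0,"wz": 0}
    - {"tx": 0.08,"ty": -3.76,"tz": 0,"wx": 0,"wy": 0,"wz": 0}
    - {"tx": 0,"ty": 0,"tz": 0,"wx": 0,"wy": 0,"wz": 0}
    - {"tx": 0,"ty": 0,"tz": 0,"wx": 0,"wy": 0,"wz": 0}
    - {"tx": 0,"ty": 0,"tz": 0,"wx": 0,"wy": 0,"wz": 0}

```text
time_s: 24.53
ee_pos: [416.3, 324.4, 164.8]
ee_rot: [179.9, 0.1, 12.1]
force: [0.4, -0.4, -0.8]
gripper_width: 59.5
gripper_force: 15.0
```

Run:
```python
from deck import *
f,c=bigc("w12",p=(483,342)); t=top(f,42,p=(481,340)); k=held(f); s=env.state()["ee_pos"]
m=t[:2]*.7+c[:2]*.3; print(m); rel([s[0]+m[0]-k[0],s[1]+m[1]-k[1],46])
```

```text
guess px 312 143 big [482.5 342.4  14. ] r 42.4 [263  96] [361 192]
top dish [480. 340.  42.] r 27.8 [279 114] [349 183]
held centre [417.8 324.8] rms 0.96 in tool mm [ 1.3 -0.4 -0. ] [264 235] [369 274]
[480.78400639 340.71117057]
pose [416.7 324.2 165. ] [1.7991e+02 1.2000e-01 1.2010e+01] shift tool cm [ 6.51 -0.26 11.88]
```

move_arm:
  plan:
    - {"tx": 3.3,"ty": -0.13,"tz": 0,"wx": 0,"wy": 0,"wz": 0}
    - {"tx": 3.3,"ty": -0.13,"tz": 0,"wx": 0,"wy": 0,"wz": 0}
    - {"tx": 0,"ty": 0,"tz": 3.5,"wx": 0,"wy": 0,"wz": 0}
    - {"tx": 0,"ty": 0,"tz": 3.5,"wx": 0,"wy": 0,"wz": 0}
    - {"tx": 0,"ty": 0,"tz": 2.5,"wx": 0,"wy": 0,"wz": 0}
    - {"tx": 0,"ty": 0,"tz": 1.2,"wx": 0,"wy": 0,"wz": 0}
    - {"tx": 0,"ty": 0,"tz": 0.5,"wx": 0,"wy": 0,"wz": 0}
    - {"tx": 0,"ty": 0,"tz": 0.2,"wx": 0,"wy": 0,"wz": 0}
    - {"tx": 0,"ty": 0,"tz": 0,"wx": 0,"wy": 0,"wz": 0}
    - {"tx": 0,"ty": 0,"tz": 0,"wx": 0,"wy": 0,"wz": 0}
    - {"tx": 0,"ty": 0,"tz": 0,"wx": 0,"wy": 0,"wz": 0}
    - {"tx": 0,"ty": 0,"tz": 0,"wx": 0,"wy": 0,"wz": 0}

```text
time_s: 25.58
ee_pos: [481.6, 342.5, 52.4]
ee_rot: [180.0, -0.1, 12.1]
force: [0.1, 0.0, -0.0]
gripper_width: 59.5
gripper_force: 15.0
```

move_arm:
  plan:
    - {"tx": 0,"ty": 0,"tz": 0.15,"wx": 0,"wy": 0,"wz": 0}
    - {"tx": 0,"ty": 0,"tz": 0,"wx": 0,"wy": 0,"wz": 0}
    - {"tx": 0,"ty": 0,"tz": 0,"wx": 0,"wy": 0,"wz": 0}
    - {"tx": 0,"ty": 0,"tz": 0,"wx": 0,"wy": 0,"wz": 0}

```text
time_s: 25.92
ee_pos: [481.0, 342.3, 49.7]
ee_rot: [179.9, 0.1, 12.1]
force: [-0.5, 0.5, -0.2]
gripper_width: 59.6
gripper_force: 15.0
```

move_arm:
  plan:
    - {"tx": 0,"ty": 0.1,"tz": 0.15,"wx": 0,"wy": 0,"wz": 0}
    - {"tx": 0,"ty": 0,"tz": 0,"wx": 0,"wy": 0,"wz": 0}
    - {"tx": 0,"ty": 0,"tz": 0,"wx": 0,"wy": 0,"wz": 0}
    - {"tx": 0,"ty": 0,"tz": 0,"wx": 0,"wy": 0,"wz": 0}

```text
time_s: 26.25
ee_pos: [481.2, 341.2, 48.1]
ee_rot: [179.9, 0.1, 12.1]
force: [-0.2, -0.9, -0.7]
gripper_width: 59.4
gripper_force: 15.0
```

move_arm:
  plan:
    - {"tx": 0,"ty": 0,"tz": 0.1,"wx": 0,"wy": 0,"wz": 0}
    - {"tx": 0,"ty": 0,"tz": 0,"wx": 0,"wy": 0,"wz": 0}
    - {"tx": 0,"ty": 0,"tz": 0,"wx": 0,"wy": 0,"wz": 0}
    - {"tx": 0,"ty": 0,"tz": 0,"wx": 0,"wy": 0,"wz": 0}

```text
time_s: 26.58
ee_pos: [481.3, 341.3, 47.2]
ee_rot: [179.9, 0.0, 12.1]
force: [-0.1, 0.4, 0.5]
gripper_width: 59.6
gripper_force: 15.0
```

move_arm:
  plan:
    - {"tx": 0,"ty": 0,"tz": 0.1,"wx": 0,"wy": 0,"wz": 0}
    - {"tx": 0,"ty": 0,"tz": 0,"wx": 0,"wy": 0,"wz": 0}
    - {"tx": 0,"ty": 0,"tz": 0,"wx": 0,"wy": 0,"wz": 0}
    - {"tx": 0,"ty": 0,"tz": 0,"wx": 0,"wy": 0,"wz": 0}

```text
time_s: 26.92
ee_pos: [481.4, 341.3, 46.4]
ee_rot: [179.9, 0.0, 12.1]
force: [0.8, 0.5, 2.0]
gripper_width: 59.2
gripper_force: 15.0
```

move_arm:
  plan:
    - {"tx": 0,"ty": 0,"tz": 0,"wx": 0,"wy": 0,"wz": 0}
    - {"tx": 0,"ty": 0,"tz": 0,"wx": 0,"wy": 0,"wz": 0}
    - {"tx": 0,"ty": 0,"tz": 0,"wx": 0,"wy": 0,"wz": 0}
    - {"tx": 0,"ty": 0,"tz": 0,"wx": 0,"wy": 0,"wz": 0}
  gripper: 8

```text
time_s: 27.25
ee_pos: [481.0, 341.1, 46.0]
ee_rot: [179.9, 0.1, 12.1]
force: [0.2, -0.4, 0.6]
gripper_width: 79.4
gripper_force: 0.0
```

move_arm:
  plan:
    - {"tx": 0,"ty": 0,"tz": -2,"wx": 0,"wy": 0,"wz": 0}
    - {"tx": 0,"ty": 0,"tz": -3,"wx": 0,"wy": 0,"wz": 0}
    - {"tx": 0,"ty": 0,"tz": -3.5,"wx": 0,"wy": 0,"wz": 0}
    - {"tx": -3,"ty": 0,"tz": -2.5,"wx": 0,"wy": 0,"wz": 0}
    - {"tx": -3,"ty": 0,"tz": -2,"wx": 0,"wy": 0,"wz": 0}
    - {"tx": 0,"ty": 0,"tz": 0,"wx": 0,"wy": 0,"wz": 0}
    - {"tx": 0,"ty": 0,"tz": 0,"wx": 0,"wy": 0,"wz": 0}

```text
time_s: 27.83
ee_pos: [422.3, 329.1, 177.7]
ee_rot: [180.0, -0.1, 12.1]
force: [0.4, -0.6, 0.0]
gripper_width: 79.9
gripper_force: 0.0
```

Run:
```python
from deck import *
f,c=bigc("w13",p=(483,342)); t=top(f,56,p=(481,340)); 
s=env.state(); print(s["ee_pos"].round(1),s["ee_rot"].round(2))
u,v=map(int,proj(f,[482,341,30],"wrist")); 
crop=f["color"][v-65:v+65,u-65:u+65,::-1]
g=grab_frame("side"); u,v=map(int,proj(g,[482,341,30],"side")); c2=g["color"][v-20:v+20,u-20:u+20,::-1]
cv2.imwrite("pics/pile.png",np.hstack([cv2.resize(crop,(380,380)),cv2.resize(c2,(380,380),interpolation=cv2.INTER_CUBIC)]))
```

```text
guess px 317 151 big [482.7 342.5  14. ] r 42.4 [269 105] [363 198]
top dish [480.  340.9  56. ] r 27.8 [282 123] [352 192]
[422.6 329.  176.5] [ 1.7994e+02 -2.0000e-02  1.2120e+01]
```

The pile is straight: dish_c at (480.7,339.9), dish_a at (480.0,340.0), dish_b at (480.0,340.9), big_dish at (482.7,342.5). Now the plate.

move_arm:
  plan:
    - {"tx": -1.18,"ty": 3.58,"tz": 0,"wx": 0,"wy": 0,"wz": 0}
    - {"tx": -1.18,"ty": 3.58,"tz": 0,"wx": 0,"wy": 0,"wz": 0}
    - {"tx": -1.18,"ty": 3.58,"tz": 0,"wx": 0,"wy": 0,"wz": 0}
    - {"tx": -1.18,"ty": 3.58,"tz": 0,"wx": 0,"wy": 0,"wz": 0}
    - {"tx": -1.18,"ty": 3.58,"tz": 0,"wx": 0,"wy": 0,"wz": 0}
    - {"tx": -1.18,"ty": 3.58,"tz": 0,"wx": 0,"wy": 0,"wz": 0}
    - {"tx": -1.18,"ty": 3.58,"tz": 0,"wx": 0,"wy": 0,"wz": 0}
    - {"tx": -1.18,"ty": 3.58,"tz": 0,"wx": 0,"wy": 0,"wz": 0}
    - {"tx": -1.18,"ty": 3.58,"tz": 0,"wx": 0,"wy": 0,"wz": 0}
    - {"tx": -1.18,"ty": 3.58,"tz": 0,"wx": 0,"wy": 0,"wz": 0}
    - {"tx": -1.18,"ty": 3.58,"tz": 0,"wx": 0,"wy": 0,"wz": 0}
    - {"tx": -1.18,"ty": 3.58,"tz": 0,"wx": 0,"wy": 0,"wz": 0}
  gripper: 9.12

```text
time_s: 28.93
ee_pos: [373.8, -123.1, 176.0]
ee_rot: [180.0, 0.1, 12.1]
force: [1.0, -0.3, 0.2]
gripper_width: 91.0
gripper_force: 0.0
```

move_arm:
  plan:
    - {"tx": -1.18,"ty": 3.58,"tz": 0,"wx": 0,"wy": 0,"wz": 0}
    - {"tx": 0,"ty": 0,"tz": 0,"wx": 0,"wy": 0,"wz": 0}
    - {"tx": 0,"ty": 0,"tz": 0,"wx": 0,"wy": 0,"wz": 0}
    - {"tx": 0,"ty": 0,"tz": 0,"wx": 0,"wy": 0,"wz": 0}

```text
time_s: 29.27
ee_pos: [370.0, -158.2, 176.1]
ee_rot: [-180.0, 0.2, 12.0]
force: [-0.1, -0.1, 0.2]
gripper_width: 91.2
gripper_force: 0.0
```

```bash
cat > plate.py <<'E'
from deck import *
f=grab_frame("wrist"); cv2.imwrite("pics/w14.png",f["color"][:,:,::-1])
c0=np.array([434,-144,10.]); u,v=map(int,proj(f,c0,"wrist")); a=v-int(0.35*v) if 0 else 0
hsv=cv2.cvtColor(f["color"],cv2.COLOR_RGB2HSV).astype(int); print("px",u,v,"centre hsv",hsv[v-3:v+3:2,u-3:u+3:2].reshape(-1,3).tolist())
m=((hsv[...,1]<58)&(hsv[...,2]>60)).astype(np.uint8); m[262:]=0
m=cv2.morphologyEx(m,cv2.MORPH_CLOSE,np.ones((7,7)))
n,l,st,_=cv2.connectedComponentsWithStats(m); k=l[v,u]; print("blob",k,st[k])
cs,_=cv2.findContours((l==k).astype(np.uint8),cv2.RETR_EXTERNAL,cv2.CHAIN_APPROX_NONE); h=cv2.convexHull(max(cs,key=cv2.contourArea)).reshape(-1,2)
P=np.array([onz(f,x+.5,y+.5,10,"wrist")[:2] for x,y in h]).astype(np.float32)
r=cv2.minAreaRect(P); print("rect",r); rel([*r[0],4])
E
python3 plate.py
```

```text
px 316 147 centre hsv [[12, 56, 154], [9, 45, 91], [11, 47, 92], [12, 55, 157], [12, 51, 111], [13, 52, 113], [13, 57, 156], [12, 51, 114], [12, 51, 115]]
blob 27 [ 280   71   67  151 9754]
rect ((433.49505615234375, -141.01852416992188), (138.30833435058594, 59.410396575927734), 11.431612014770508)
pose [ 370.  -157.6  176.3] [-1.7999e+02  1.4000e-01  1.2110e+01] shift tool cm [ 6.59 -0.29 17.21]
```

move_arm:
  plan:
    - {"tx": 3.3,"ty": -0.15,"tz": 0,"wx": 0,"wy": 0,"wz": 0.012}
    - {"tx": 3.3,"ty": -0.14,"tz": 0,"wx": 0,"wy": 0,"wz": 0}
    - {"tx": 0,"ty": 0,"tz": 3.8,"wx": 0,"wy": 0,"wz": 0}
    - {"tx": 0,"ty": 0,"tz": 3.8,"wx": 0,"wy": 0,"wz": 0}
    - {"tx": 0,"ty": 0,"tz": 3.8,"wx": 0,"wy": 0,"wz": 0}
    - {"tx": 0,"ty": 0,"tz": 3.0,"wx": 0,"wy": 0,"wz": 0}
    - {"tx": 0,"ty": 0,"tz": 1.8,"wx": 0,"wy": 0,"wz": 0}
    - {"tx": 0,"ty": 0,"tz": 0.9,"wx": 0,"wy": 0,"wz": 0}
    - {"tx": 0,"ty": 0,"tz": 0,"wx": 0,"wy": 0,"wz": 0}
    - {"tx": 0,"ty": 0,"tz": 0,"wx": 0,"wy": 0,"wz": 0}
    - {"tx": 0,"ty": 0,"tz": 0,"wx": 0,"wy": 0,"wz": 0}
    - {"tx": 0,"ty": 0,"tz": 0,"wx": 0,"wy": 0,"wz": 0}

```text
time_s: 30.32
ee_pos: [435.3, -142.5, 7.4]
ee_rot: [179.8, -0.1, 11.4]
force: [0.6, 0.3, 0.1]
gripper_width: 91.4
gripper_force: 0.0
```

move_arm:
  plan:
    - {"tx": 0,"ty": 0,"tz": 0.25,"wx": 0,"wy": 0,"wz": 0}
    - {"tx": 0,"ty": 0,"tz": 0,"wx": 0,"wy": 0,"wz": 0}
    - {"tx": 0,"ty": 0,"tz": 0,"wx": 0,"wy": 0,"wz": 0}

```text
time_s: 30.57
ee_pos: [434.1, -142.5, 3.9]
ee_rot: [179.9, 0.0, 11.4]
force: [-0.3, 0.4, 0.7]
gripper_width: 91.2
gripper_force: 0.0
```

move_arm:
  plan:
    - {"tx": 0,"ty": 0,"tz": 0,"wx": 0,"wy": 0,"wz": 0}
    - {"tx": 0,"ty": 0,"tz": 0,"wx": 0,"wy": 0,"wz": 0}
    - {"tx": 0,"ty": 0,"tz": 0,"wx": 0,"wy": 0,"wz": 0}
    - {"tx": 0,"ty": 0,"tz": 0,"wx": 0,"wy": 0,"wz": 0}
    - {"tx": 0,"ty": 0,"tz": 0,"wx": 0,"wy": 0,"wz": 0}
    - {"tx": 0,"ty": 0,"tz": 0,"wx": 0,"wy": 0,"wz": 0}
  gripper: 4.5
  force: 35

```text
time_s: 31.07
ee_pos: [433.9, -142.3, 3.5]
ee_rot: [179.9, 0.1, 11.4]
force: [0.5, -0.3, 0.9]
gripper_width: 59.6
gripper_force: 35.0
```

move_arm:
  plan:
    - {"tx": 0,"ty": 0,"tz": -3.8,"wx": 0,"wy": 0,"wz": 0}
    - {"tx": 0,"ty": 0,"tz": -3.8,"wx": 0,"wy": 0,"wz": 0}
    - {"tx": 0,"ty": 0,"tz": -3.8,"wx": 0,"wy": 0,"wz": 0}
    - {"tx": 0,"ty": 0,"tz": -3.8,"wx": 0,"wy": 0,"wz": 0}
    - {"tx": 2.9,"ty": 2.1,"tz": -0.2,"wx": 0,"wy": 0,"wz": 0}
    - {"tx": 2.9,"ty": 2.1,"tz": 0,"wx": 0,"wy": 0,"wz": 0}
    - {"tx": 2.9,"ty": 2.1,"tz": 0,"wx": 0,"wy": 0,"wz": 0}
    - {"tx": 2.9,"ty": 2.1,"tz": 0,"wx": 0,"wy": 0,"wz": -0.014}
    - {"tx": 0,"ty": 0,"tz": 0,"wx": 0,"wy": 0.08,"wz": 0}
    - {"tx": 0,"ty": 0,"tz": 0,"wx": 0,"wy": 0.08,"wz": 0}
    - {"tx": 0,"ty": 0,"tz": 0,"wx": 0,"wy": 0.08,"wz": 0}
    - {"tx": 0,"ty": 0,"tz": 0,"wx": 0,"wy": 0.08,"wz": 0}

```text
time_s: 32.07
ee_pos: [564.4, -201.6, 156.8]
ee_rot: [179.9, -18.4, 12.2]
force: [0.3, 0.5, -1.4]
gripper_width: 59.5
gripper_force: 35.0
```

move_arm:
  plan:
    - {"tx": 0,"ty": 0,"tz": 0,"wx": 0,"wy": 0.08,"wz": 0}
    - {"tx": 0,"ty": 0,"tz": 0,"wx": 0,"wy": 0.08,"wz": 0}
    - {"tx": 0,"ty": 0,"tz": 0,"wx": 0,"wy": 0.08,"wz": 0}
    - {"tx": 0,"ty": 0,"tz": 0,"wx": 0,"wy": 0.05,"wz": 0}
    - {"tx": 0,"ty": 0,"tz": 0,"wx": 0,"wy": 0,"wz": 0}
    - {"tx": 0,"ty": 0,"tz": 0,"wx": 0,"wy": 0,"wz": 0}

```text
time_s: 32.57
ee_pos: [563.6, -201.7, 156.8]
ee_rot: [180.0, -34.8, 12.1]
force: [0.7, 0.1, -0.7]
gripper_width: 59.4
gripper_force: 35.0
```

Run:
```python
from deck import *
status([-3,0,3.5]); print(env.state()["qpos"].round(1))
f=grab_frame("wrist"); im=f["color"]; cv2.imwrite("pics/w15.png",im[:,:,::-1]); D,M=frame()
# deck side edges: strongest left/right intensity steps along lines of constant deck x
gray=cv2.GaussianBlur(cv2.cvtColor(im,cv2.COLOR_RGB2HSV)[...,1],(5,5),0).astype(float)
for x in (50,60,70):
    ys=np.arange(-130,131,1.); pr=[]
    for y in ys:
        u,v=proj(f,toworld([x,y,0]),"wrist"); pr.append(gray[int(v),int(u)] if 0<=v<480 and 0<=u<640 else np.nan)
    pr=np.array(pr); g=np.gradient(pr); L=(ys>80)&(ys<120); Rr=(ys<-80)&(ys>-120)
    print(x,"left",ys[L][np.nanargmax(abs(g[L]))],abs(g[L]).max().round(1),"right",ys[Rr][np.nanargmax(abs(g[Rr]))],abs(g[Rr]).max().round(1))
```

```text
tcp [ 563.6 -201.7  156.8] [179.99 -34.76  12.14] deck [ -4.2   0.7 121.1] | rotvec tool [ 0.001  0.004 -0.001] shift cm now-axes [ 0.17  0.07 11.76] after-turn [ 0.12  0.07 11.76] F [ 0.7  0.1 -0.7]
[-34.2  13.7 115.5  46.7  34.5   8.1]
50 left 103.0 7.0 right -97.0 9.5
60 left 103.0 6.5 right -97.0 7.0
70 left 103.0 7.5 right -97.0 9.0
```

move_arm:
  plan:
    - {"tx": 0.42,"ty": -0.13,"tz": 0,"wx": 0,"wy": 0.004,"wz": 0}
    - {"tx": 0,"ty": 0,"tz": 3,"wx": 0,"wy": 0,"wz": 0}
    - {"tx": 0,"ty": 0,"tz": 3,"wx": 0,"wy": 0,"wz": 0}
    - {"tx": 0,"ty": 0,"tz": 2,"wx": 0,"wy": 0,"wz": 0}
    - {"tx": 0,"ty": 0,"tz": 1.5,"wx": 0,"wy": 0,"wz": 0}
    - {"tx": 0,"ty": 0,"tz": 0.8,"wx": 0,"wy": 0,"wz": 0}
    - {"tx": 0,"ty": 0,"tz": 0,"wx": 0,"wy": 0,"wz": 0}
    - {"tx": 0,"ty": 0,"tz": 0,"wx": 0,"wy": 0,"wz": 0}
    - {"tx": 0,"ty": 0,"tz": 0,"wx": 0,"wy": 0,"wz": 0}
    - {"tx": 0,"ty": 0,"tz": 0,"wx": 0,"wy": 0,"wz": 0}

```text
time_s: 33.45
ee_pos: [625.7, -187.5, 76.9]
ee_rot: [179.8, -35.2, 12.3]
force: [-0.2, -0.8, -0.9]
gripper_width: 59.5
gripper_force: 35.0
```

Run:
```python
from deck import *
status([-3,2,3.5])
```

```text
tcp [ 625.7 -187.5   76.9] [179.81 -35.2   12.3 ] deck [ 2.2  1.5 19.1] | rotvec tool [ 0.002 -0.004  0.001] shift cm now-axes [-0.52 -0.05  1.56] after-turn [-0.52 -0.05  1.56] F [-0.2 -0.8 -0.9]
```

move_arm:
  plan:
    - {"tx": 0,"ty": 0,"tz": 0.7,"wx": 0,"wy": 0,"wz": 0}
    - {"tx": 0,"ty": 0,"tz": 0.4,"wx": 0,"wy": 0,"wz": 0}
    - {"tx": 0,"ty": 0,"tz": 0.2,"wx": 0,"wy": 0,"wz": 0}
    - {"tx": 0,"ty": 0,"tz": 0,"wx": 0,"wy": 0,"wz": 0}
    - {"tx": 0,"ty": 0,"tz": 0,"wx": 0,"wy": 0,"wz": 0}
    - {"tx": 0,"ty": 0,"tz": 0,"wx": 0,"wy": 0,"wz": 0}
    - {"tx": 0,"ty": 0,"tz": 0,"wx": 0,"wy": 0,"wz": 0}

```text
time_s: 34.03
ee_pos: [632.7, -185.6, 65.1]
ee_rot: [179.9, -35.1, 12.3]
force: [-0.5, 0.3, -1.3]
gripper_width: 59.4
gripper_force: 35.0
```

Run:
```python
from deck import *
status([-3,2,3.5])
```

```text
tcp [ 632.7 -185.6   65.1] [179.9  -35.12  12.25] deck [1.3 1.8 5.2] | rotvec tool [ 0.001 -0.002  0.001] shift cm now-axes [-0.43 -0.02  0.17] after-turn [-0.43 -0.02  0.17] F [-0.5  0.3 -1.3]
```

Now small steps to touch the deck, then down to the lip.

move_arm:
  plan:
    - {"tx": 0,"ty": 0,"tz": 0.15,"wx": 0,"wy": 0,"wz": 0}
    - {"tx": 0,"ty": 0,"tz": 0,"wx": 0,"wy": 0,"wz": 0}
    - {"tx": 0,"ty": 0,"tz": 0,"wx": 0,"wy": 0,"wz": 0}
    - {"tx": 0,"ty": 0,"tz": 0,"wx": 0,"wy": 0,"wz": 0}

```text
time_s: 34.37
ee_pos: [633.7, -185.5, 63.9]
ee_rot: [179.9, -35.1, 12.3]
force: [-0.3, -0.7, -0.2]
gripper_width: 59.7
gripper_force: 35.0
```

move_arm:
  plan:
    - {"tx": -0.2,"ty": 0,"tz": 0,"wx": 0,"wy": 0,"wz": 0}
    - {"tx": 0,"ty": 0,"tz": 0,"wx": 0,"wy": 0,"wz": 0}
    - {"tx": 0,"ty": 0,"tz": 0,"wx": 0,"wy": 0,"wz": 0}
    - {"tx": 0,"ty": 0,"tz": 0,"wx": 0,"wy": 0,"wz": 0}

```text
time_s: 34.7
ee_pos: [631.8, -185.8, 62.5]
ee_rot: [179.9, -35.1, 12.3]
force: [-1.4, -0.3, 1.1]
gripper_width: 59.9
gripper_force: 35.0
```

move_arm:
  plan:
    - {"tx": -0.15,"ty": 0,"tz": 0,"wx": 0,"wy": 0,"wz": 0}
    - {"tx": 0,"ty": 0,"tz": 0,"wx": 0,"wy": 0,"wz": 0}
    - {"tx": 0,"ty": 0,"tz": 0,"wx": 0,"wy": 0,"wz": 0}
    - {"tx": 0,"ty": 0,"tz": 0,"wx": 0,"wy": 0,"wz": 0}

```text
time_s: 35.03
ee_pos: [630.7, -186.0, 61.7]
ee_rot: [179.9, -35.1, 12.3]
force: [-2.0, -0.6, 1.2]
gripper_width: 59.4
gripper_force: 35.0
```

Run:
```python
from deck import *
status([-5,2,3.5])
```

```text
tcp [ 630.7 -186.    61.7] [179.9  -35.11  12.26] deck [-2.3  1.9  3.7] | rotvec tool [ 0.001 -0.002  0.001] shift cm now-axes [-0.27 -0.01  0.02] after-turn [-0.27 -0.01  0.02] F [-2.  -0.6  1.2]
```

move_arm:
  plan:
    - {"tx": -0.12,"ty": 0,"tz": 0,"wx": 0,"wy": 0,"wz": 0}
    - {"tx": 0,"ty": 0,"tz": 0,"wx": 0,"wy": 0,"wz": 0}
    - {"tx": 0,"ty": 0,"tz": 0,"wx": 0,"wy": 0,"wz": 0}
    - {"tx": 0,"ty": 0,"tz": 0,"wx": 0,"wy": 0,"wz": 0}

```text
time_s: 35.37
ee_pos: [629.9, -186.2, 61.1]
ee_rot: [179.9, -35.1, 12.3]
force: [0.2, -0.2, 1.1]
gripper_width: 59.9
gripper_force: 35.0
```

move_arm:
  plan:
    - {"tx": -0.12,"ty": 0,"tz": 0,"wx": 0,"wy": 0,"wz": 0}
    - {"tx": 0,"ty": 0,"tz": 0,"wx": 0,"wy": 0,"wz": 0}
    - {"tx": 0,"ty": 0,"tz": 0,"wx": 0,"wy": 0,"wz": 0}
    - {"tx": 0,"ty": 0,"tz": 0,"wx": 0,"wy": 0,"wz": 0}

```text
time_s: 35.7
ee_pos: [628.9, -186.4, 60.4]
ee_rot: [179.9, -35.1, 12.3]
force: [-1.2, -0.4, 2.1]
gripper_width: 59.2
gripper_force: 35.0
```

move_arm:
  plan:
    - {"tx": -0.15,"ty": 0,"tz": 0,"wx": 0,"wy": 0,"wz": 0}
    - {"tx": 0,"ty": 0,"tz": 0,"wx": 0,"wy": 0,"wz": 0}
    - {"tx": 0,"ty": 0,"tz": 0,"wx": 0,"wy": 0,"wz": 0}
    - {"tx": 0,"ty": 0,"tz": 0,"wx": 0,"wy": 0,"wz": 0}

```text
time_s: 36.03
ee_pos: [627.9, -186.8, 59.7]
ee_rot: [179.9, -35.1, 12.2]
force: [0.8, -0.2, 2.0]
gripper_width: 59.3
gripper_force: 35.0
```

Run:
```python
from deck import *
status([-5,2,3.5])
```

```text
tcp [ 627.9 -186.8   59.7] [179.9  -35.14  12.24] deck [-5.8  1.7  3.7] | rotvec tool [ 0.001 -0.003  0.001] shift cm now-axes [ 0.08 -0.03  0.02] after-turn [ 0.08 -0.03  0.02] F [ 0.8 -0.2  2. ]
```

move_arm:
  plan:
    - {"tx": 0,"ty": 0,"tz": 0,"wx": 0,"wy": 0,"wz": 0}
    - {"tx": 0,"ty": 0,"tz": 0,"wx": 0,"wy": 0,"wz": 0}
    - {"tx": 0,"ty": 0,"tz": 0,"wx": 0,"wy": 0,"wz": 0}
    - {"tx": 0,"ty": 0,"tz": 0,"wx": 0,"wy": 0,"wz": 0}
    - {"tx": 0,"ty": 0,"tz": 0,"wx": 0,"wy": 0,"wz": 0}
  gripper: 8.5

```text
time_s: 36.45
ee_pos: [627.5, -186.5, 59.3]
ee_rot: [179.9, -35.1, 12.3]
force: [0.8, 0.4, -0.5]
gripper_width: 84.6
gripper_force: 0.0
```

move_arm:
  plan:
    - {"tx": 0,"ty": 0,"tz": -1.5,"wx": 0,"wy": 0,"wz": 0}
    - {"tx": 0,"ty": 0,"tz": -3,"wx": 0,"wy": 0,"wz": 0}
    - {"tx": 0,"ty": 0,"tz": -3.5,"wx": 0,"wy": 0,"wz": 0}
    - {"tx": -2,"ty": 0,"tz": -3,"wx": 0,"wy": 0,"wz": 0}
    - {"tx": -3,"ty": 0,"tz": -2,"wx": 0,"wy": 0,"wz": 0}
    - {"tx": -3,"ty": 0,"tz": 0,"wx": 0,"wy": 0,"wz": 0}
    - {"tx": 0,"ty": 0,"tz": 0,"wx": 0,"wy": 0,"wz": 0}
    - {"tx": 0,"ty": 0,"tz": 0,"wx": 0,"wy": 0,"wz": 0}
    - {"tx": 0,"ty": 0,"tz": 0,"wx": 0,"wy": 0,"wz": 0}

```text
time_s: 37.2
ee_pos: [491.3, -216.7, 120.2]
ee_rot: [179.9, -35.2, 12.2]
force: [0.2, -0.3, 0.3]
gripper_width: 84.9
gripper_force: 0.0
```

Run:
```python
from deck import *
f=grab_frame("wrist"); g=grab_frame("side"); D,M=frame(); p=toworld([-5,0,10])
hsv=cv2.cvtColor(f["color"],cv2.COLOR_RGB2HSV).astype(int); u,v=map(int,proj(f,p,"wrist")); print("px",u,v,hsv[v-3:v+3:2,u-3:u+3:2].reshape(-1,3).tolist(),"deck",hsv[tuple(map(int,proj(f,toworld([50,-70,0]),"wrist")[::-1]))])
u2,v2=map(int,proj(g,[550,80,40],"side"))
im=np.hstack([f["color"][:300,150:500],cv2.resize(g["color"][170:370,260:460],(300,300),interpolation=cv2.INTER_CUBIC)])
cv2.imwrite("pics/final.png",im[:,:,::-1]); import pickle; pickle.dump(f,open("wf.pkl","wb"))
```

```text
px 318 131 [[11, 49, 84], [11, 50, 82], [12, 47, 71], [12, 52, 88], [12, 51, 85], [11, 48, 75], [12, 55, 116], [12, 56, 114], [12, 54, 109]] deck [ 18  44 132]
```

View pics/final.png

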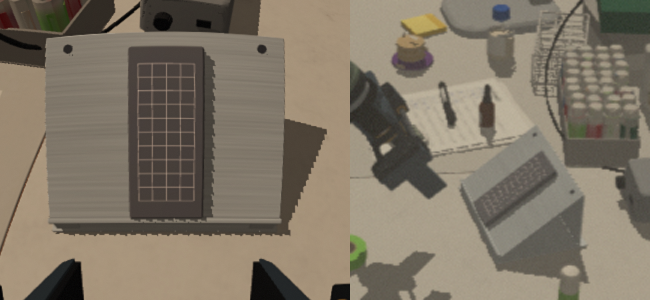

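The picture shows the plate grid-up, centred on the deck (columns 129–203, deck 48–285), with its lower end at the lip (row 218). The pile stands intact on the purple dish. One numeric check remains before handing in.

Run:
```python
from deck import *; import pickle
f=pickle.load(open("wf.pkl","rb")); D,M=frame(); hsv=cv2.cvtColor(f["color"],cv2.COLOR_RGB2HSV).astype(int)
m=((hsv[...,0]<15)&(hsv[...,1]<75)).astype(np.uint8); m[235:]=0; m[:40]=0; m[:,:250]=0; m[:,380:]=0
h=hull(cv2.morphologyEx(m,cv2.MORPH_CLOSE,np.ones((7,7))),0,0,0); P=np.array([todeck(onplane(f,a+.5,b+.5,toworld([0,0,10]),M[:,2],"wrist"))[:2] for a,b in h]).astype(np.float32)
print(h.min(0),h.max(0),cv2.minAreaRect(P)); 
for r in (219,221,224): print("lip row",r,todeck(onplane(f,320,r,toworld([0,0,6]),M[:,2],"wrist")).round(1))
```

```text
[278  46] [359 224] ((-8.150177001953125, -0.2627220153808594), (63.634708404541016, 144.46673583984375), 89.85635375976562)
lip row 219 [-76.8  -1.3   6. ]
lip row 221 [-78.4  -1.4   6. ]
lip row 224 [-81.   -1.4   6. ]
```

```bash
python3 -c "
from workcell import env
print(env.job_done())"
```

```text
the job is handed in; nothing more can be done
None
```

The three small dishes are piled within about 4 mm of the large dish's centre, and the counting plate leans grid-out on the stand with its lower end at the lip. I handed the job in at about 37 s of the 72 s limit; the hand-in returned no verdict.

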